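Shut the project case and latch its three clips

ROBOT

A 6-joint arm with a two-finger parallel gripper is mounted at the origin on the work surface. World frame = base frame: x ahead of the robot, y to its left, z up, the work surface at z = 0. Lengths are in m, angles in rad, forces in N, time in s.
With the tool pointing down it reaches from about 0.375 to 0.975 m from the base axis. Payload 3.8 kg.
Tool frame: the origin (TCP) lies on the centre line of the jaws, within the pads' length; the fingertips stand 22 mm ahead of it and the grasp point (between the pads) lies 3 mm ahead of it; x points along the fingers, y is the direction in which the jaws open and shut, and the axes are right-handed (so a half turn about x gives the same grasp; the last joint's range is limited). The gripper opens to 85 mm and grips with 20 to 120 N. Pads are 22 mm wide; open, the fingers measure 114 mm over their backs; the gripper's body (76 mm by 85 mm) begins 54 mm behind the grasp point. The pads swing forward as they close: fully open they stand 13 mm farther back than shut.
Start: joints at [1.271, 0.264, 1.604, -0, 1.274, -0.037], TCP at [0.175, 0.652, 0.253] pointing down, gripper open.
Joint ranges: [-2.63, 2.63], [-0.94, 2.18], [0.31, 2.57], [-1.31, 4.45], [0, 2.66], [-2.55, 2.55]. Speed limits (rad/s): [2.57, 2.57, 3.14, 3.14, 3.14, 3.14].

INTERFACE

Orientations are given as a rotation vector (axis times angle).
In Python, from workcell import monitor, eyes, finish_job gives the robot as it stands. The module is installed in compiled form; this text tells all that it offers.
- The arm moves only by the tool play_rows, never from a script. Its argument "deltas" is a list of rows, each an object of numbers: "wx", "wy", "wz": the turn, a rotation vector about the world's x, y, z in degrees; "x", "y", "z": the shift along the world's x, y, z in mm; "fingers": the closure, from -1 (fully open) to 1 (shut), so that 0 is half open. A call has 1 to 20 rows; each row is the pose to reach, as a shift and turn from the pose commanded when the call began; what a row does not reach only later rows make up. A row lasts 1/8 s, in which the tool goes at most 62.5 mm and 10.7 degrees, less where a joint would pass 70% of its speed; a pose out of reach is approached as far as the arm can. A call with a gripper value outside its range is refused whole. The fingers move at their own pace and stop on an object; "grip_force" is the grip in N (left out, the last holds). Time passes only in rows, so rows that repeat a pose let the fingers close. It gives the time, the measured TCP pose, the force and the opening at its end, in the units of the state.
- monitor.read_state(): the state, without advancing time (a new reading comes with each control period).
- eyes.read_camera(name): name is "scene" or "side" or "wrist"; returns a dict with "frame" (420x560x3 uint8, red, green, blue), "depth" (420x560 float32, m along the optical axis (not along the pixel's ray), 0 where there is no reading), "K" (3x3 intrinsics, pixels), "view" (4x4, takes a point from world to camera coordinates); the wrist camera has in their place "tool_from_camera" (4x4, takes a point from camera to tool coordinates, whose origin is the TCP and whose axes are the tool frame's). Camera axes: x right, y down, z forward; pixel columns grow to the right and rows downward; lengths in m; the calibration is good to about 2 mm. A picture is of the moment at which its call begins: read the wrist's pose just before it.
- finish_job(): hands the job in, once; it reports no verdict.
The state is a dict: "time": time; "q": joint angles; "joint_vel": joint speeds; "joint_torque": joint torques, N m; "tool_pos": TCP position; "tcp_rot": TCP orientation; "wrist_force": force on the tool from outside, world axes, zero at the start; "torque": the same for the moment, N m; "width": opening from 0.0 (shut) to 1.0 (fully open).
Only numpy, scipy, OpenCV 4.12 (cv2) and the standard library are available. Lean on these libraries where they do the work, as an engineer would, in place of code of your own. Each camera call takes 0.05 s, during which the arm holds its last target.

TASK

Shut the lid of the grey project case on the desk, then fold its three orange clips down against the walls, one after another, until each has snapped under its rib and stays latched. Press firmly but never harder than about 40 newtons (the plastic cracks), and leave the mouse, the mug and the cardboard box where they are.

Things in the scene. Friction and masses are not known exactly. Their poses are not given: they have to be found in the camera images.
- case: The grey project case, bolted to the desk, a circuit board inside: 130 mm deep (x) by 160 mm wide (y), walls 72 mm high. Origin: centre of its underside; x points from its front side (where the lid opens, towards the robot) to its lid hinge side, y to its left side, z up.
- lid (a joint): The lid's hinge angle in rad: 0 shut on the case, positive raised (at most 1.2). The lid is a white frame, 8 mm thick, with a clear window; it overhangs the front, left and right walls by 4 mm. Its hinge is stiff: it stays where it is left, and takes about 2 to 4 N at the front edge to push down.
- lid_hinge (a point): The middle of the lid's hinge line, on the upper edge of the case's rear (+x) wall, 72 mm up. The hinge line runs along the case's y. The lid's underside passes through it.
- lid_edge (a point): The middle of the lid's front edge, on its upper face; 134 mm from the hinge line. It moves with the lid.
- clip_front (a joint): Angle in rad of the orange clip flap on the lid's front (-x of the case) edge: 0 folded down on the wall and latched, 1.57 straight out, more tilts up (at most 2.2). Stays where left. Near 0.2 its hook meets a sprung rib on the wall, which resists with about 13 N at the flap's thumb lip (more nearer the hinge); it snaps under it at about 0.05, then rests on a hard stop at 0. Short of the snap it is not latched.
- clip_front_hinge (a point): The middle of the hinge line of the front clip, at the lid's edge, 6 mm outside the case wall's face and, with the lid shut, 74 mm above the desk. The hinge line runs along that wall. The flap is 44 mm wide along the wall and reaches 38 mm from the hinge; its outer face lies 10 mm outside the hinge line when folded down, and along its free end a 4 mm thick thumb lip sticks out a further 10 mm.
- clip_front_end (a point): The middle of the outer edge of the front clip's thumb lip, 36 mm below and 20 mm outside the hinge line when folded down; moves with the flap.
- clip_left (a joint): Angle in rad of the orange clip flap on the lid's left (+y of the case) edge: 0 folded down on the wall and latched, 1.57 straight out, more tilts up (at most 2.2). Stays where left. Near 0.2 its hook meets a sprung rib on the wall, which resists with about 13 N at the flap's thumb lip (more nearer the hinge); it snaps under it at about 0.05, then rests on a hard stop at 0. Short of the snap it is not latched.
- clip_left_hinge (a point): The middle of the hinge line of the left clip, at the lid's edge, 6 mm outside the case wall's face and, with the lid shut, 74 mm above the desk. The hinge line runs along that wall. The flap is 44 mm wide along the wall and reaches 38 mm from the hinge; its outer face lies 10 mm outside the hinge line when folded down, and along its free end a 4 mm thick thumb lip sticks out a further 10 mm.
- clip_left_end (a point): The middle of the outer edge of the left clip's thumb lip, 36 mm below and 20 mm outside the hinge line when folded down; moves with the flap.
- clip_right (a joint): Angle in rad of the orange clip flap on the lid's right (-y of the case) edge: 0 folded down on the wall and latched, 1.57 straight out, more tilts up (at most 2.2). Stays where left. Near 0.2 its hook meets a sprung rib on the wall, which resists with about 13 N at the flap's thumb lip (more nearer the hinge); it snaps under it at about 0.05, then rests on a hard stop at 0. Short of the snap it is not latched.
- clip_right_hinge (a point): The middle of the hinge line of the right clip, at the lid's edge, 6 mm outside the case wall's face and, with the lid shut, 74 mm above the desk. The hinge line runs along that wall. The flap is 44 mm wide along the wall and reaches 38 mm from the hinge; its outer face lies 10 mm outside the hinge line when folded down, and along its free end a 4 mm thick thumb lip sticks out a further 10 mm.
- clip_right_end (a point): The middle of the outer edge of the right clip's thumb lip, 36 mm below and 20 mm outside the hinge line when folded down; moves with the flap.
- mouse: White computer mouse, 105 x 60 x 34 mm, loose, to be left alone. Origin: centre of its underside.
- mug: Blue mug, 80 mm wide, 95 mm high, loose, to be left alone. Origin: centre of its underside.
- carton: Small cardboard box, 65 x 85 x 55 mm, loose, to be left alone. Origin: centre of its underside.

How it is judged:
By the outcome, as a careful person would: the job done as asked, in the order asked, and still so for the second after the job is handed in, with the robot touching nothing.
It also fails if it takes over 61 s, if anything falls off the work surface, if the arm or the gripper's body presses on something with over 40 N, if the wrist force passes 120 N, or if a joint passes its speed limit or range.

## Working session

There is one attempt and no reset: what is moved stays moved. The work goes in short steps, Python scripts to look and compute and a tool call to move; the robot and the scene stay as the last step left them, time stands still between calls to the robot, and variables do not carry over. Pictures are saved under pics/ and viewed, and the job is handed in when it is done.

Besides the shell and the picture viewer there is one more tool, called after "Request:" in YAML: its name, and indented under it one key for each argument. play_rows: Moves the arm, as the interface text tells. Its arguments: {"type":"object","properties":{"deltas":{"type":"array"},"grip_force":{"type":"number"}},"required":["deltas"]}

```bash
mkdir -p pics; cat > h.py <<'E'
import numpy as np, cv2, pickle
from workcell import monitor, eyes
def grab(n,tag):
    s=monitor.read_state(); c=eyes.read_camera(n); c['state']=s
    pickle.dump(c,open(f'pics/{tag}.pkl','wb'))
    cv2.imwrite(f'pics/{tag}.png',c['frame'][:,:,::-1]); return c
def load(tag): return pickle.load(open(f'pics/{tag}.pkl','rb'))
def world_from_cam(c):
    if 'view' in c: return np.linalg.inv(c['view'])
    T=np.eye(4);T[:3,:3]=cv2.Rodrigues(np.array(c['state']['tcp_rot'],float))[0];T[:3,3]=c['state']['tool_pos']
    return T@c['tool_from_camera']
def cloud(c):
    h,w=c['depth'].shape;u,v=np.meshgrid(np.arange(w),np.arange(h));K=c['K'];d=c['depth']
    P=np.stack([(u-K[0,2])/K[0,0]*d,(v-K[1,2])/K[1,1]*d,d],-1)
    T=world_from_cam(c); W=P@T[:3,:3].T+T[:3,3]; W[d<=0]=np.nan; return W
E
python3 - <<'E'
from h import *
for n in ['scene','side','wrist']: c=grab(n,n+'0')
s=monitor.read_state();print(s)
E
```

```text
{'time': 0.15, 'q': array([ 1.27110420e+00,  2.64628754e-01,  1.60509955e+00,  2.00408268e-05,
        1.27373722e+00, -3.68950497e-02]), 'joint_vel': array([-1.85868005e-03, -2.17188415e-03, -3.84908899e-03, -3.07872349e-05,
       -4.31113088e-04,  5.94218003e-04]), 'joint_torque': array([ 7.09698907e-05, -5.15901625e+01, -3.67958629e+01, -8.15578551e-05,
        8.02522613e-03,  2.70938762e-05]), 'tool_pos': array([0.17518087, 0.65129359, 0.25219403]), 'tcp_rot': array([ 0.20485588,  1.56126601, -0.20775815]), 'wrist_force': array([-0.25285935, -0.123633  , -0.45071739]), 'torque': array([-0.00025678,  0.0240481 ,  0.06848865]), 'width': 0.9997984162025586}
```

View pics/scene0.png

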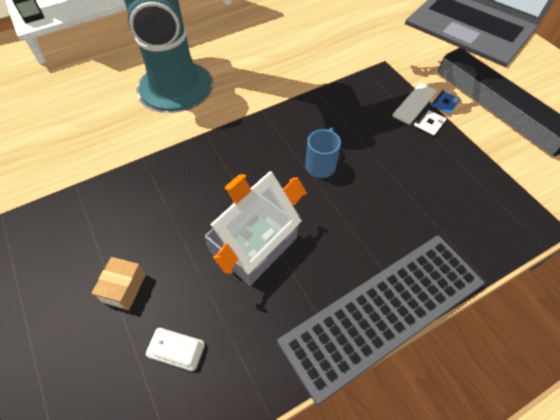

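View pics/side0.png

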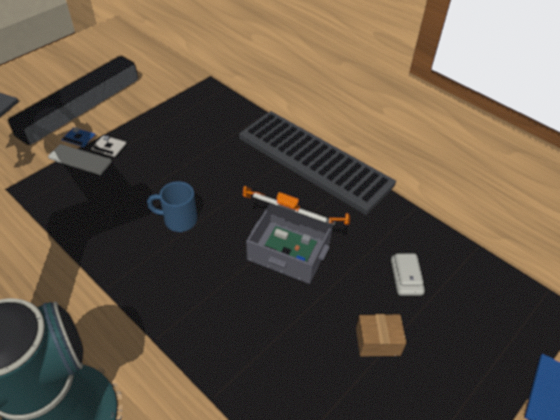

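View pics/wrist0.png

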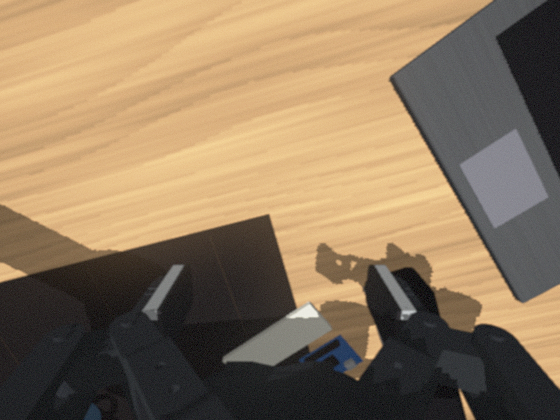

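The scene view shows the case near (253,235), with its lid up and orange clips at (238,188), (294,191) and (226,258). The mug is at (322,153), the carton at (119,283) and the mouse at (175,348). The side view shows the open case at (290,245). Next I'll measure positions from depth.

```bash
python3 - <<'E'
from h import *
pts=[]
for t in ['scene0','side0']:
    c=load(t);W=cloud(c);hsv=cv2.cvtColor(c['frame'],cv2.COLOR_RGB2HSV)
    H,S,V=[hsv[...,i].astype(int) for i in range(3)]
    o=((H>=4)&(H<=16)&(S>190)&(V>150)).astype(np.uint8)
    n,l,st,ce=cv2.connectedComponentsWithStats(o)
    for i in range(1,n):
        if st[i,4]>40:
            p=W[l==i];p=p[np.isfinite(p[:,0])]
            print(t,'orange',ce[i].round(),st[i,4],np.median(p,0).round(3),p.min(0).round(3),p.max(0).round(3))
    b=((H>100)&(H<118)&(S>110)&(V>60)).astype(np.uint8)
    n,l,st,ce=cv2.connectedComponentsWithStats(b)
    for i in range(1,n):
        if st[i,4]>150:
            p=W[l==i];p=p[np.isfinite(p[:,0])]
            if len(p): print(t,'blue',ce[i].round(),st[i,4],np.median(p,0).round(3),p.min(0).round(3),p.max(0).round(3))
# grey rim from side
for t in ['scene0','side0']:
    c=load(t);W=cloud(c)
    m=np.isfinite(W[...,0])&(W[...,2]>0.02)&(W[...,0]>0.25)&(W[...,0]<0.9)&(abs(W[...,1])<0.5)
    n,l,st,ce=cv2.connectedComponentsWithStats(m.astype(np.uint8))
    for i in range(1,n):
        if st[i,4]>100:
            p=W[l==i];print(t,ce[i].round(),st[i,4],p.min(0).round(3),p.max(0).round(3),np.median(p,0).round(3))
    m=np.isfinite(W[...,0])&(W[...,2]>0.066)&(W[...,2]<0.076)&(c['frame'].max(2)<150)&(c['frame'].std(2)<20)
    m&=(W[...,0]>0.25)&(W[...,0]<0.9)&(abs(W[...,1])<0.4)
    n,l,st,ce=cv2.connectedComponentsWithStats(m.astype(np.uint8))
    for i in range(1,n):
        if st[i,4]>60:
            p=W[l==i][:,:2].astype(np.float32)
            print(t,'rim',ce[i].round(),st[i,4],cv2.minAreaRect(p))
E
```

```text
scene0 orange [238. 189.] 353 [ 0.576 -0.049  0.197] [ 0.4   -0.073 -0.003] [0.591 0.032 0.22 ]
scene0 orange [294. 190.] 354 [0.589 0.071 0.128] [ 0.478  0.046 -0.003] [0.611 0.144 0.147]
scene0 orange [226. 259.] 380 [ 0.667 -0.128  0.135] [ 0.64  -0.147  0.114] [ 0.693 -0.107  0.159]
scene0 blue [444. 103.] 273 [0.467 0.644 0.013] [ 0.434  0.607 -0.002] [0.504 0.69  0.018]
scene0 blue [322. 152.] 1341 [0.485 0.216 0.06 ] [ 0.379  0.178 -0.004] [0.521 0.319 0.097]
side0 orange [287. 200.] 205 [ 0.565 -0.054  0.213] [ 0.551 -0.074 -0.006] [0.734 0.102 0.222]
side0 orange [342. 219.] 47 [ 0.656 -0.14   0.147] [ 0.639 -0.15  -0.003] [ 0.774 -0.06   0.157]
side0 blue [176. 206.] 1495 [0.467 0.216 0.057] [ 0.427  0.173 -0.008] [0.569 0.337 0.098]
side0 blue [545. 391.] 1740 [ 0.691 -0.642  0.012] [ 0.62  -0.687 -0.004] [ 0.78  -0.602  0.017]
scene0 [322. 150.] 1220 [0.439 0.178 0.02 ] [0.52  0.272 0.097] [0.482 0.218 0.065]
scene0 [255. 224.] 6618 [ 0.553 -0.148  0.02 ] [0.693 0.093 0.22 ] [ 0.62  -0.045  0.128]
scene0 [374. 304.] 8317 [ 0.793 -0.104  0.02 ] [0.9   0.34  0.034] [0.856 0
[... 341 characters left out ...]
.098] [0.471 0.218 0.063]
side0 [290. 234.] 3683 [ 0.506 -0.15   0.02 ] [0.687 0.087 0.222] [ 0.587 -0.049  0.051]
side0 [408. 270.] 739 [ 0.686 -0.333  0.02 ] [ 0.778 -0.24   0.039] [ 0.729 -0.289  0.032]
side0 [381. 333.] 1598 [ 0.5   -0.392  0.02 ] [ 0.604 -0.288  0.06 ] [ 0.546 -0.343  0.054]
side0 rim [177. 191.] 79 ((0.4908427894115448, 0.23623031377792358), (0.028302613645792007, 0.06828493624925613), 54.46520233154297)
side0 rim [179. 210.] 95 ((0.46328189969062805, 0.19428429007530212), (0.033577367663383484, 0.07698376476764679), 58.376827239990234)
side0 rim [291. 235.] 501 ((0.5943040251731873, -0.04418926686048508), (0.13476115465164185, 0.16143158078193665), 19.070764541625977)
```

```bash
python3 - <<'E'
from h import *
s=monitor.read_state();R=cv2.Rodrigues(s['tcp_rot'])[0];print(R.round(3))
for t in ['scene0','side0']:
    c=load(t);W=cloud(c);f=c['frame']
    # lid: white frame
    b=np.isfinite(W[...,0])&(W[...,0]>.5)&(W[...,0]<.72)&(W[...,1]>-.16)&(W[...,1]<.1)&(W[...,2]>.078)
    hsv=cv2.cvtColor(f,cv2.COLOR_RGB2HSV)
    w=b&(hsv[...,1]<50)&(hsv[...,2]>130)
    p=W[w];
    a=np.radians(20);ex=np.array([np.cos(a),np.sin(a),0]);ey=np.array([-np.sin(a),np.cos(a),0])
    m=p.mean(0);u,sv,vt=np.linalg.svd(p-m);n=vt[2]*np.sign(vt[2][2]);print(t,len(p),'lid n',n.round(3),'tilt',np.arccos(n[2]),'yaw',np.degrees(np.arctan2(n[1],n[0])),'mean',m.round(4),'ext y',np.ptp((p-m)@ey), 'res',(sv/np.sqrt(len(p))).round(4))
c=load('side0');W=cloud(c)
m=np.isfinite(W[...,0])&(W[...,2]>0.02)&(W[...,2]<.077)&(W[...,0]>.49)&(W[...,0]<.7)&(W[...,1]>-.16)&(W[...,1]<.08)&(c['frame'].std(2)<20)
p=W[m]
for a in (18,19,20,21,22,23):
    r=np.radians(a);e=np.array([[np.cos(r),np.sin(r)],[-np.sin(r),np.cos(r)]])
    q=p[:,:2]@e.T
    print(a,np.percentile(q,[.5,2,98,99.5],axis=0).round(4).T.tolist())
rr=W[m&(W[...,2]>.066)][:,:2].astype(np.float32);print(cv2.minAreaRect(rr),len(rr))
big=cv2.resize(c['frame'][150:300,200:400],None,fx=4,fy=4,interpolation=cv2.INTER_CUBIC);cv2.imwrite('pics/sidez.png',big[:,:,::-1])
big=cv2.resize(load('scene0')['frame'][150:300,170:340],None,fx=4,fy=4,interpolation=cv2.INTER_CUBIC);cv2.imwrite('pics/scenez.png',big[:,:,::-1])
E
```

```text
[[-0.001  0.26   0.966]
 [-0.002  0.966 -0.26 ]
 [-1.    -0.002 -0.   ]]
scene0 4500 lid n [0.726 0.256 0.638] tilt 0.8786862977974781 yaw 19.414661035119774 mean [ 0.6214 -0.0355  0.1293] ext y 0.16989607141083274 res [0.0486 0.0387 0.0019]
side0 199 lid n [0.68  0.241 0.692] tilt 0.8059293862986504 yaw 19.486464968567475 mean [ 0.5807 -0.0521  0.1758] ext y 0.16940717463040833 res [0.0576 0.0074 0.0022]
18 [[0.4772, 0.4824, 0.6169, 0.618], [-0.3144, -0.3081, -0.1474, -0.1453]]
19 [[0.4731, 0.4783, 0.6125, 0.6135], [-0.3241, -0.3179, -0.1571, -0.1551]]
20 [[0.4688, 0.4743, 0.6083, 0.6095], [-0.3337, -0.3275, -0.1665, -0.1641]]
21 [[0.4645, 0.4701, 0.6046, 0.606], [-0.3433, -0.3368, -0.1756, -0.1728]]
22 [[0.4599, 0.4653, 0.6008, 0.6022], [-0.3527, -0.3463, -0.1843, -0.1813]]
23 [[0.4554, 0.4598, 0.597, 0.5984], [-0.3619, -0.3562, -0.1931, -0.1895]]
((0.5946041941642761, -0.045197680592536926), (0.1348421722650528, 0.1633967161178589), 19.005062103271484) 504
```

View pics/sidez.png

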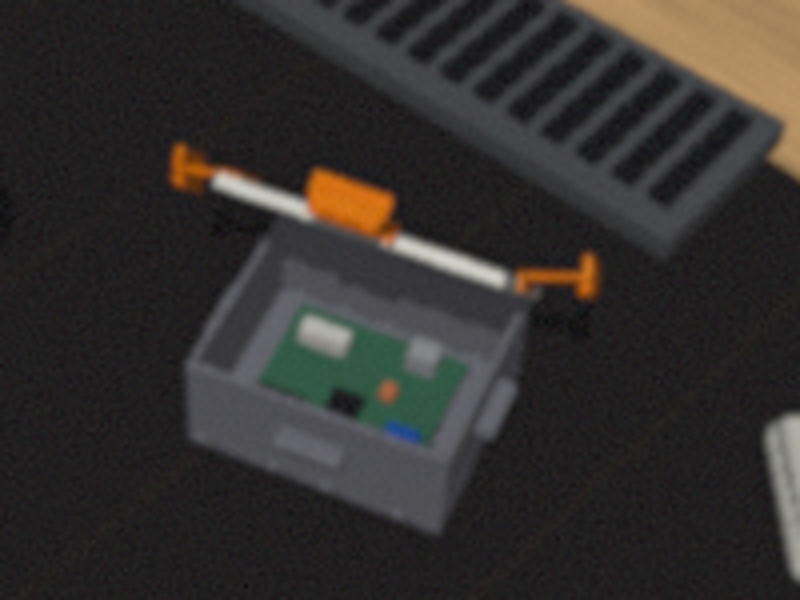

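View pics/scenez.png

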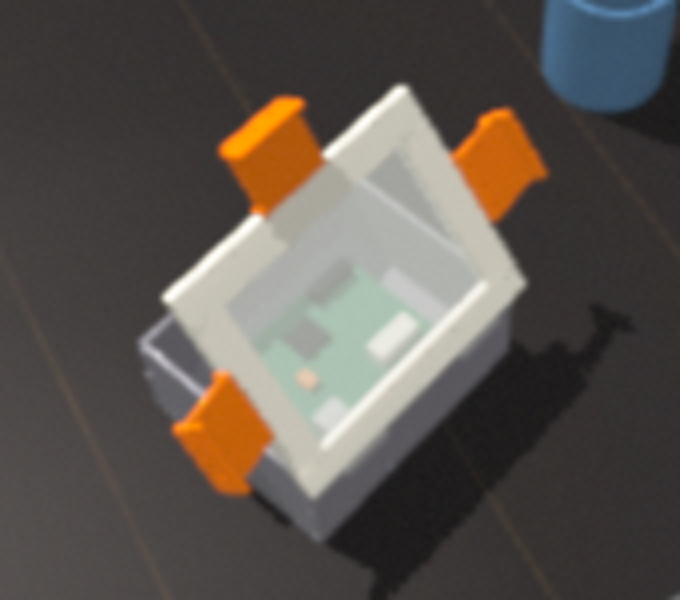

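The side view shows the lid frame edge-on from (215,180) to (515,285) in the zoomed crop, with all three clips roughly straight out. I estimate the case centre at (0.594, -0.045) with a yaw of about 19.3°, and the lid at about 0.88 rad. I'll move above the lid with the jaws shut.

Request:
play_rows:
  deltas:
    - {"x": 60, "y": -90, "z": 30, "wz": 5, "fingers": 1}
    - {"x": 443, "y": -688, "z": 60, "wz": 34, "fingers": 1}
    - {"x": 443, "y": -688, "z": 60, "wz": 34, "fingers": 1}
    - {"x": 443, "y": -688, "z": 60, "wz": 34, "fingers": 1}
    - {"x": 443, "y": -688, "z": 60, "wz": 34, "fingers": 1}
    - {"x": 443, "y": -688, "z": 60, "wz": 34, "fingers": 1}
    - {"x": 443, "y": -688, "z": 60, "wz": 34, "fingers": 1}
    - {"x": 443, "y": -688, "z": 60, "wz": 34, "fingers": 1}
    - {"x": 443, "y": -688, "z": 60, "wz": 34, "fingers": 1}
    - {"x": 443, "y": -688, "z": 60, "wz": 34, "fingers": 1}
    - {"x": 443, "y": -688, "z": 60, "wz": 34, "fingers": 1}
    - {"x": 443, "y": -688, "z": 60, "wz": 34, "fingers": 1}
    - {"x": 443, "y": -688, "z": 60, "wz": 34, "fingers": 1}
    - {"x": 443, "y": -688, "z": 60, "wz": 34, "fingers": 1}
    - {"x": 443, "y": -688, "z": 60, "wz": 34, "fingers": 1}
    - {"x": 443, "y": -688, "z": 60, "wz": 34, "fingers": 1}
    - {"x": 443, "y": -688, "z": 60, "wz": 34, "fingers": 1}
    - {"x": 443, "y": -688, "z": 60, "wz": 34, "fingers": 1}

```text
schema error: expected keys wx, wy, wz, x, y, z, fingers
```

```bash
python3 - <<'E'
from h import *
c=grab('wrist','wrist1');s=c['state'];print(s['time'],s['tool_pos'],s['q'],s['width'],s['wrist_force']);print(cv2.Rodrigues(s['tcp_rot'])[0].round(3))
W=cloud(c);T=world_from_cam(c);print(T[:3,3])
for u,v in [(280,300),(280,350),(230,380)]: print(W[v,u])
E
```

```text
0.15 [0.17518087 0.65129359 0.25219403] [ 1.27110420e+00  2.64628754e-01  1.60509955e+00  2.00408268e-05
  1.27373722e+00 -3.68950497e-02] 0.9997984162025586 [-0.25285935 -0.123633   -0.45071739]
[[-0.001  0.26   0.966]
 [-0.002  0.966 -0.26 ]
 [-1.    -0.002 -0.   ]]
[0.09673217 0.67351276 0.3724269 ]
[ 3.50759417e-01  6.05869108e-01 -1.69391867e-04]
[0.42958588 0.58463494 0.00846108]
[0.16048773 0.64251656 0.30952641]
```

View pics/wrist1.png

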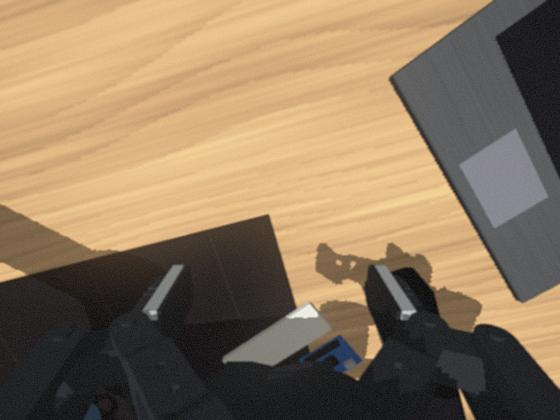

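The move was refused because every row needs all seven keys. I'll resend it in full.

Request:
play_rows:
  deltas:
    - {"wx": 0, "wy": 0, "wz": 5, "x": 60, "y": -90, "z": 30, "fingers": 1}
    - {"wx": 0, "wy": 0, "wz": 34, "x": 443, "y": -688, "z": 60, "fingers": 1}
    - {"wx": 0, "wy": 0, "wz": 34, "x": 443, "y": -688, "z": 60, "fingers": 1}
    - {"wx": 0, "wy": 0, "wz": 34, "x": 443, "y": -688, "z": 60, "fingers": 1}
    - {"wx": 0, "wy": 0, "wz": 34, "x": 443, "y": -688, "z": 60, "fingers": 1}
    - {"wx": 0, "wy": 0, "wz": 34, "x": 443, "y": -688, "z": 60, "fingers": 1}
    - {"wx": 0, "wy": 0, "wz": 34, "x": 443, "y": -688, "z": 60, "fingers": 1}
    - {"wx": 0, "wy": 0, "wz": 34, "x": 443, "y": -688, "z": 60, "fingers": 1}
    - {"wx": 0, "wy": 0, "wz": 34, "x": 443, "y": -688, "z": 60, "fingers": 1}
    - {"wx": 0, "wy": 0, "wz": 34, "x": 443, "y": -688, "z": 60, "fingers": 1}
    - {"wx": 0, "wy": 0, "wz": 34, "x": 443, "y": -688, "z": 60, "fingers": 1}
    - {"wx": 0, "wy": 0, "wz": 34, "x": 443, "y": -688, "z": 60, "fingers": 1}
    - {"wx": 0, "wy": 0, "wz": 34, "x": 443, "y": -688, "z": 60, "fingers": 1}
    - {"wx": 0, "wy": 0, "wz": 34, "x": 443, "y": -688, "z": 60, "fingers": 1}
    - {"wx": 0, "wy": 0, "wz": 34, "x": 443, "y": -688, "z": 60, "fingers": 1}
    - {"wx": 0, "wy": 0, "wz": 34, "x": 443, "y": -688, "z": 60, "fingers": 1}
    - {"wx": 0, "wy": 0, "wz": 34, "x": 443, "y": -688, "z": 60, "fingers": 1}

```text
time: 2.33
tool_pos: [0.6177, -0.0347, 0.3134]
tcp_rot: [-0.261, 1.555, 0.261]
wrist_force: [-0.7, -0.9, 0.1]
width: -0.004
```

```bash
python3 - <<'E'
from h import *
c=grab('wrist','wrist1');s=c['state'];print(s['time'],s['tool_pos'],s['q'],s['width'],s['wrist_force']);print(cv2.Rodrigues(s['tcp_rot'])[0].round(3))
E
```

```text
2.325 [ 0.61772247 -0.03465029  0.31339688] [-9.64219246e-02  1.27308742e-01  1.65558460e+00  2.52490170e-04
  1.35880609e+00 -1.99978535e+00] -0.004325182292959031 [-0.7005634  -0.87536513  0.14217136]
[[-0.    -0.326  0.945]
 [ 0.     0.945  0.326]
 [-1.     0.     0.   ]]
```

View pics/wrist1.png

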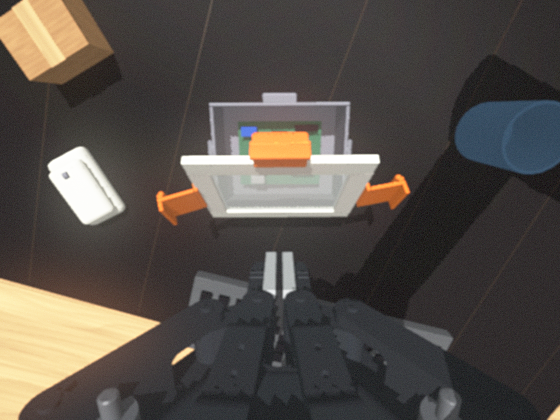

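The wrist view shows the lid frame between (185,160) and (375,160), with the front clip at (280,148), the side clips at (180,203) and (388,192), and the jaws shut at (280,270), on the hinge side of the lid. Next I'll lower behind the lid and sweep it down along its arc.

Request:
play_rows:
  deltas:
    - {"wx": 0, "wy": 0, "wz": 0, "x": 0, "y": 0, "z": -45, "fingers": 1}
    - {"wx": 0, "wy": 0, "wz": 0, "x": 0, "y": 0, "z": -90, "fingers": 1}
    - {"wx": 0, "wy": 0, "wz": 0, "x": 0, "y": 0, "z": -128, "fingers": 1}
    - {"wx": 0, "wy": 0, "wz": 0, "x": -7, "y": -2.5, "z": -128, "fingers": 1}
    - {"wx": 0, "wy": 0, "wz": 0, "x": -14, "y": -5, "z": -128, "fingers": 1}
    - {"wx": 0, "wy": 0, "wz": 0, "x": -21.5, "y": -7.5, "z": -134, "fingers": 1}
    - {"wx": 0, "wy": 0, "wz": 0, "x": -29, "y": -10, "z": -141, "fingers": 1}
    - {"wx": 0, "wy": 0, "wz": 0, "x": -36, "y": -12, "z": -149, "fingers": 1}
    - {"wx": 0, "wy": 0, "wz": 0, "x": -42, "y": -14.5, "z": -158, "fingers": 1}
    - {"wx": 0, "wy": 0, "wz": 0, "x": -47, "y": -16, "z": -168, "fingers": 1}
    - {"wx": 0, "wy": 0, "wz": 0, "x": -51.5, "y": -18, "z": -178, "fingers": 1}
    - {"wx": 0, "wy": 0, "wz": 0, "x": -54, "y": -19, "z": -186, "fingers": 1}
    - {"wx": 0, "wy": 0, "wz": 0, "x": -56, "y": -19.5, "z": -194, "fingers": 1}
    - {"wx": 0, "wy": 0, "wz": 0, "x": -56, "y": -19.5, "z": -194, "fingers": 1}

```text
time: 4.12
tool_pos: [0.5613, -0.0555, 0.118]
tcp_rot: [-0.259, 1.558, 0.26]
wrist_force: [0.7, -0.3, -0.2]
width: 0.002
```

```bash
python3 - <<'E'
from h import *
c=grab('side','side2');s=c['state'];print(s['time'],s['tool_pos'],s['wrist_force'])
big=cv2.resize(c['frame'][130:300,190:410],None,fx=3.5,fy=3.5,interpolation=cv2.INTER_CUBIC);cv2.imwrite('pics/side2z.png',big[:,:,::-1])
E
```

```text
4.125 [ 0.56131423 -0.05545964  0.11800794] [ 0.69391272 -0.324605   -0.16112867]
```

View pics/side2z.png

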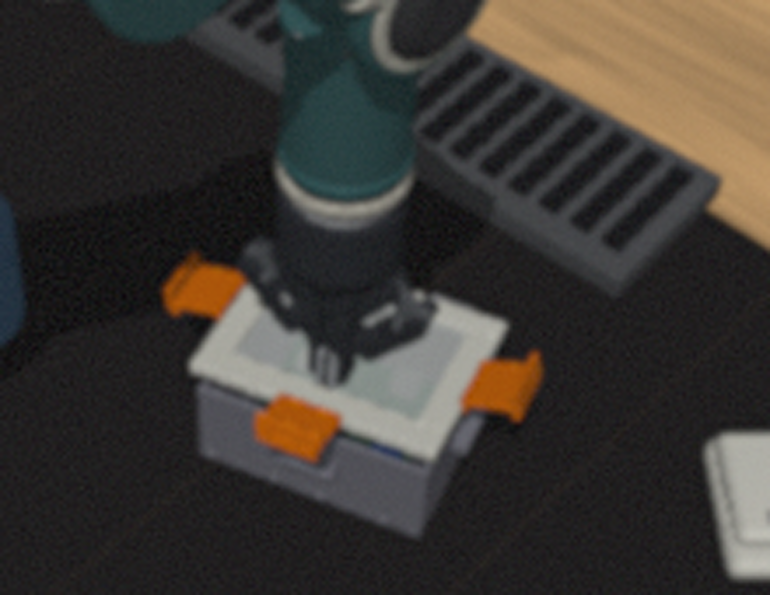

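The lid is nearly shut, with a gap still visible at the front edge around (385,450). I'll press it the rest of the way.

Request:
play_rows:
  deltas:
    - {"wx": 0, "wy": 0, "wz": 0, "x": -1, "y": 0, "z": -5, "fingers": 1}
    - {"wx": 0, "wy": 0, "wz": 0, "x": -2, "y": -1, "z": -10, "fingers": 1}
    - {"wx": 0, "wy": 0, "wz": 0, "x": -2, "y": -1, "z": -14, "fingers": 1}
    - {"wx": 0, "wy": 0, "wz": 0, "x": -2, "y": -1, "z": -15, "fingers": 1}

```text
time: 4.68
tool_pos: [0.5601, -0.0567, 0.1039]
tcp_rot: [-0.259, 1.556, 0.26]
wrist_force: [0.4, -0.6, 1.3]
width: -0.002
```

Request:
play_rows:
  deltas:
    - {"wx": 0, "wy": 0, "wz": 0, "x": 0, "y": 0, "z": -1, "fingers": 1}
    - {"wx": 0, "wy": 0, "wz": 0, "x": 0, "y": 0, "z": -1, "fingers": 1}

```text
time: 4.92
tool_pos: [0.5602, -0.0567, 0.1031]
tcp_rot: [-0.259, 1.556, 0.259]
wrist_force: [1.1, -0.3, 0.2]
width: 0.001
```

Request:
play_rows:
  deltas:
    - {"wx": 0, "wy": 0, "wz": 0, "x": 0, "y": 0, "z": -1, "fingers": 1}
    - {"wx": 0, "wy": 0, "wz": 0, "x": 0, "y": 0, "z": -1, "fingers": 1}

```text
time: 5.18
tool_pos: [0.5603, -0.0567, 0.1022]
tcp_rot: [-0.259, 1.555, 0.259]
wrist_force: [0.6, -0.1, -0.4]
width: -0.0
```

Request:
play_rows:
  deltas:
    - {"wx": 0, "wy": 0, "wz": 0, "x": 0, "y": 0, "z": -1, "fingers": 1}
    - {"wx": 0, "wy": 0, "wz": 0, "x": 0, "y": 0, "z": -1, "fingers": 1}

```text
time: 5.42
tool_pos: [0.5604, -0.0567, 0.102]
tcp_rot: [-0.26, 1.555, 0.259]
wrist_force: [-2.6, -0.3, 5.3]
width: 0.001
```

Request:
play_rows:
  deltas:
    - {"wx": 0, "wy": 0, "wz": 0, "x": 0, "y": 0, "z": -1, "fingers": 1}
    - {"wx": 0, "wy": 0, "wz": 0, "x": 0, "y": 0, "z": -1, "fingers": 1}

```text
time: 5.68
tool_pos: [0.5604, -0.0567, 0.1019]
tcp_rot: [-0.26, 1.555, 0.259]
wrist_force: [-5.0, 1.0, 11.2]
width: 0.004
```

Request:
play_rows:
  deltas:
    - {"wx": 0, "wy": 0, "wz": 0, "x": 0, "y": 0, "z": -1, "fingers": 1}
    - {"wx": 0, "wy": 0, "wz": 0, "x": 0, "y": 0, "z": -1, "fingers": 1}

```text
time: 5.92
tool_pos: [0.5605, -0.0567, 0.1019]
tcp_rot: [-0.26, 1.555, 0.259]
wrist_force: [-7.8, 0.6, 16.3]
width: -0.003
```

There's a hard stop at 16 N with the tip at 80 mm, which matches the shut height. I'll lift and look.

Request:
play_rows:
  deltas:
    - {"wx": 0, "wy": 0, "wz": 0, "x": 0, "y": 0, "z": 20, "fingers": 1}
    - {"wx": 0, "wy": 0, "wz": 0, "x": 0, "y": 0, "z": 80, "fingers": 1}
    - {"wx": 0, "wy": 0, "wz": 0, "x": 0, "y": 0, "z": 140, "fingers": 1}
    - {"wx": 0, "wy": 0, "wz": 0, "x": 0, "y": 0, "z": 200, "fingers": 1}
    - {"wx": 0, "wy": 0, "wz": 0, "x": 0, "y": 0, "z": 200, "fingers": 1}
    - {"wx": 0, "wy": 0, "wz": 0, "x": 0, "y": 0, "z": 200, "fingers": 1}

```text
time: 6.68
tool_pos: [0.5602, -0.0566, 0.2991]
tcp_rot: [-0.26, 1.555, 0.259]
wrist_force: [0.0, 0.3, -0.6]
width: -0.0
```

```bash
cat > clips.py <<'E'
from h import *
import sys
cx,cy,yaw=[float(v) for v in sys.argv[1:4]]; r=np.radians(yaw)
ex=np.array([np.cos(r),np.sin(r),0]);ey=np.array([-np.sin(r),np.cos(r),0])
for t in sys.argv[4:]:
    c=load(t);W=cloud(c);hsv=cv2.cvtColor(c['frame'],cv2.COLOR_RGB2HSV)
    H,S,V=[hsv[...,i].astype(int) for i in range(3)]
    o=((H>=4)&(H<=16)&(S>190)&(V>100)&(W[...,2]>.01)).astype(np.uint8)
    n,l,st,ce=cv2.connectedComponentsWithStats(o)
    for i in range(1,n):
        if st[i,4]>40:
            p=W[l==i];d=p-np.array([cx,cy,0]);q=np.stack([d@ex,d@ey,p[:,2]],-1)
            print(t,ce[i].round(),st[i,4],'caseframe p1..p99',(np.percentile(q,[2,50,98],axis=0)*1000).round(0).tolist())
    w=(W[...,2]>.074)&(W[...,2]<.088)&(S<60)&(V>110)
    n,l,st,ce=cv2.connectedComponentsWithStats(w.astype(np.uint8))
    i=1+np.argmax(st[1:,4]); p=W[l==i]
    print(t,'lid',st[i,4],'z',np.percentile(p[:,2],[2,50,98]).round(4),cv2.minAreaRect(p[:,:2].astype(np.float32)))
    d=p-np.array([cx,cy,0]);print('lid ext x',(np.percentile(d@ex,[.5,99.5])*1e3).round(1),'y',(np.percentile(d@ey,[.5,99.5])*1e3).round(1))
E
python3 - <<'E'
from h import *
for n in ['wrist','side','scene']:
  c=grab(n,n+'3');s=c['state'];print(s['time'],s['tool_pos'])
E
python3 clips.py .594 -.045 19.2 wrist3 side3 scene3
```

```text
6.675 [ 0.56024096 -0.05664448  0.29909076]
6.725 [ 0.55953696 -0.05653595  0.29768421]
6.775 [ 0.55920425 -0.05651137  0.2969545 ]
wrist3 [385. 214.] 164 caseframe p1..p99 [[-19.0, 124.0, 76.0], [3.0, 127.0, 84.0], [23.0, 130.0, 88.0]]
wrist3 lid 14841 z [0.0753 0.0776 0.0808] ((0.5964972376823425, -0.03948245197534561), (0.14038614928722382, 0.16930697858333588), 19.422616958618164)
lid ext x [-65.5  71.3] y [-78.8  87.1]
side3 [247. 215.] 259 caseframe p1..p99 [[-22.0, 90.0, 73.0], [-0.0, 111.0, 79.0], [21.0, 127.0, 86.0]]
side3 [333. 243.] 272 caseframe p1..p99 [[-20.0, -119.0, 81.0], [0.0, -103.0, 89.0], [22.0, -83.0, 104.0]]
side3 [273. 258.] 267 caseframe p1..p99 [[-108.0, -19.0, 80.0], [-91.0, 0.0, 85.0], [-71.0, 20.0, 98.0]]
side3 lid 2997 z [0.0742 0.0774 0.0822] ((0.5950682163238525, -0.0426335483789444), (0.1444498896598816, 0.1703745573759079), 19.113140106201172)
lid ext x [-68.3  70.4] y [-82.2  84.9]
scene3 [286. 193.] 120 caseframe p1..p99 [[-17.0, 88.0, 75.0], [6.0, 124.0, 82.0], [26.0, 129.0, 87.0]]
scene3 [219. 200.] 163 caseframe p1..p99 [[-102.0, -20.0, 82.0], [-97.0, 1.0, 87.0], [-64.0, 23.0, 98.0]]
scene3 [213. 260.] 133 caseframe p1..p99 [[-16.0, -119.0, 83.0], [8.0, -115.0, 94.0], [27.0, -83.0, 104.0]]
scene3 lid 4207 z [0.0743 0.0776 0.0815] ((0.5986806154251099, -0.0405120849609375), (0.1435239315032959, 0.16964559257030487), 19.140459060668945)
lid ext x [-63.7  75.5] y [-81.1  85.8]
```

View pics/wrist3.png

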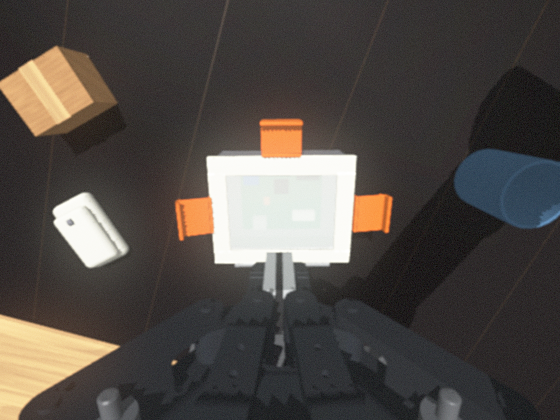

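View pics/side3.png

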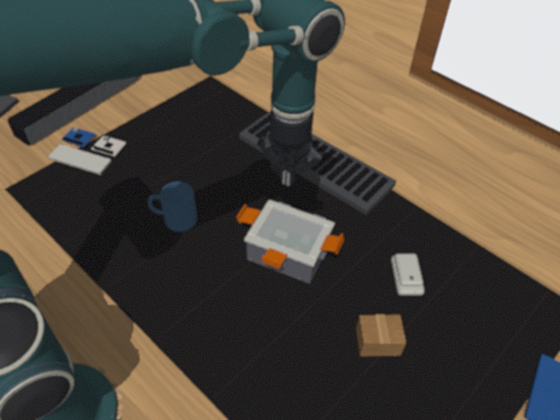

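The side and wrist views show the lid flat on the case, with the clips at (273,258) front, (247,215) left and (333,243) right in the side view. Refined case centre is about (0.596, -0.042) with a yaw of 19.2°. I'll do the front clip first, pressing its lip down from above.

Request:
play_rows:
  deltas:
    - {"wx": 0, "wy": 0, "wz": 0, "x": -40, "y": -13, "z": -40, "fingers": 1}
    - {"wx": 0, "wy": 0, "wz": 0, "x": -66, "y": -21.5, "z": -95, "fingers": 1}
    - {"wx": 0, "wy": 0, "wz": 0, "x": -66, "y": -21.5, "z": -145, "fingers": 1}
    - {"wx": 0, "wy": 0, "wz": 0, "x": -66, "y": -21.5, "z": -160, "fingers": 1}
    - {"wx": 0, "wy": 0, "wz": 0, "x": -66, "y": -21.5, "z": -170, "fingers": 1}
    - {"wx": 0, "wy": 0, "wz": 0, "x": -66, "y": -21.5, "z": -180, "fingers": 1}
    - {"wx": 0, "wy": 0, "wz": 0, "x": -66, "y": -21.5, "z": -190, "fingers": 1}
    - {"wx": 0, "wy": 0, "wz": 0, "x": -66, "y": -21.5, "z": -200, "fingers": 1}
    - {"wx": 0, "wy": 0, "wz": 0, "x": -66, "y": -21.5, "z": -208, "fingers": 1}
    - {"wx": 0, "wy": 0, "wz": 0, "x": -66, "y": -21.5, "z": -216, "fingers": 1}
    - {"wx": 0, "wy": 0, "wz": 0, "x": -66, "y": -21.5, "z": -222, "fingers": 1}
    - {"wx": 0, "wy": 0, "wz": 0, "x": -66, "y": -21.5, "z": -227, "fingers": 1}
    - {"wx": 0, "wy": 0, "wz": 0, "x": -66, "y": -21.5, "z": -227, "fingers": 1}

```text
time: 8.45
tool_pos: [0.4941, -0.0782, 0.0719]
tcp_rot: [-0.259, 1.556, 0.26]
wrist_force: [-0.0, -1.0, -0.0]
width: 0.001
```

```bash
python3 - <<'E'
from h import *
c=grab('side','side4');s=c['state'];print(s['time'],s['tool_pos'],s['wrist_force'])
big=cv2.resize(c['frame'][170:310,190:390],None,fx=4,fy=4,interpolation=cv2.INTER_CUBIC);cv2.imwrite('pics/side4z.png',big[:,:,::-1])
E
```

```text
8.45 [ 0.49411109 -0.07816543  0.07193253] [-0.02485137 -0.98724321 -0.04202161]
```

View pics/side4z.png

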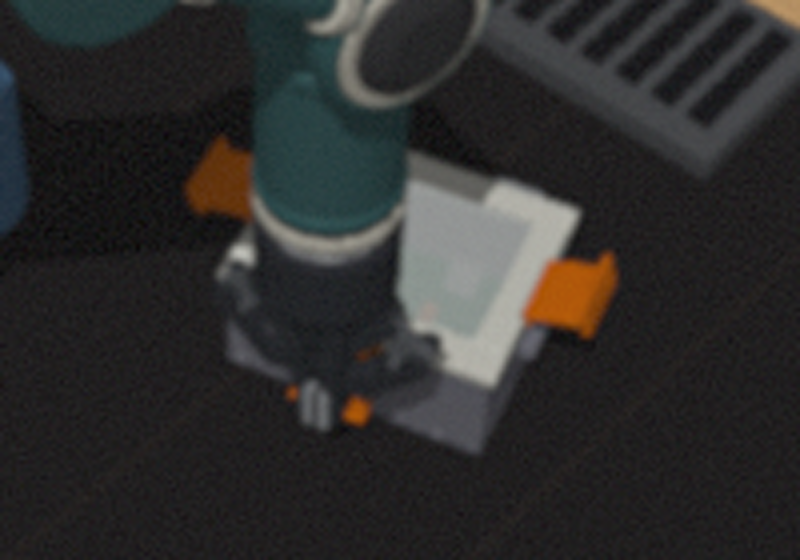

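The front flap is down nearly to the wall: the orange shows either side of the jaws at (290,393) and (355,410). I'll back out, lower beside the lip and push it in.

Request:
play_rows:
  deltas:
    - {"wx": 0, "wy": 0, "wz": 0, "x": -13, "y": -4.5, "z": 2, "fingers": 1}
    - {"wx": 0, "wy": 0, "wz": 0, "x": -13, "y": -4.5, "z": -10, "fingers": 1}
    - {"wx": 0, "wy": 0, "wz": 0, "x": -13, "y": -4.5, "z": -21, "fingers": 1}
    - {"wx": 0, "wy": 0, "wz": 0, "x": -9, "y": -3, "z": -21, "fingers": 1}
    - {"wx": 0, "wy": 0, "wz": 0, "x": -5, "y": -2, "z": -21, "fingers": 1}
    - {"wx": 0, "wy": 0, "wz": 0, "x": -2, "y": -1, "z": -21, "fingers": 1}
    - {"wx": 0, "wy": 0, "wz": 0, "x": 0, "y": 0, "z": -21, "fingers": 1}
    - {"wx": 0, "wy": 0, "wz": 0, "x": 0, "y": 0, "z": -21, "fingers": 1}

```text
time: 9.5
tool_pos: [0.4939, -0.078, 0.0509]
tcp_rot: [-0.259, 1.556, 0.26]
wrist_force: [-2.9, 0.5, -2.1]
width: 0.003
```

Request:
play_rows:
  deltas:
    - {"wx": 0, "wy": 0, "wz": 0, "x": 1, "y": 0.3, "z": 0, "fingers": 1}
    - {"wx": 0, "wy": 0, "wz": 0, "x": 2, "y": 0.7, "z": 0, "fingers": 1}
    - {"wx": 0, "wy": 0, "wz": 0, "x": 2, "y": 0.7, "z": 0, "fingers": 1}

```text
time: 9.88
tool_pos: [0.497, -0.0775, 0.0517]
tcp_rot: [-0.26, 1.554, 0.259]
wrist_force: [-1.5, -0.2, -1.5]
width: 0.001
```

Request:
play_rows:
  deltas:
    - {"wx": 0, "wy": 0, "wz": 0, "x": 1, "y": 0.3, "z": 0, "fingers": 1}
    - {"wx": 0, "wy": 0, "wz": 0, "x": 1, "y": 0.3, "z": 0, "fingers": 1}

```text
time: 10.12
tool_pos: [0.4977, -0.0772, 0.0515]
tcp_rot: [-0.26, 1.554, 0.259]
wrist_force: [-1.8, -0.9, -1.3]
width: 0.002
```

Request:
play_rows:
  deltas:
    - {"wx": 0, "wy": 0, "wz": 0, "x": 1, "y": 0.3, "z": 0, "fingers": 1}
    - {"wx": 0, "wy": 0, "wz": 0, "x": 1, "y": 0.3, "z": 0, "fingers": 1}

```text
time: 10.38
tool_pos: [0.4986, -0.0769, 0.0514]
tcp_rot: [-0.26, 1.555, 0.259]
wrist_force: [-0.4, -0.3, -1.4]
width: -0.001
```

Request:
play_rows:
  deltas:
    - {"wx": 0, "wy": 0, "wz": 0, "x": 1, "y": 0.3, "z": 0, "fingers": 1}
    - {"wx": 0, "wy": 0, "wz": 0, "x": 2, "y": 0.7, "z": 0, "fingers": 1}
    - {"wx": 0, "wy": 0, "wz": 0, "x": 2, "y": 0.7, "z": 0, "fingers": 1}

```text
time: 10.75
tool_pos: [0.5007, -0.0762, 0.0514]
tcp_rot: [-0.26, 1.555, 0.259]
wrist_force: [-1.1, -0.3, -0.9]
width: 0.002
```

Request:
play_rows:
  deltas:
    - {"wx": 0, "wy": 0, "wz": 0, "x": 1, "y": 0.3, "z": 0, "fingers": 1}
    - {"wx": 0, "wy": 0, "wz": 0, "x": 2, "y": 0.7, "z": 0, "fingers": 1}
    - {"wx": 0, "wy": 0, "wz": 0, "x": 2, "y": 0.7, "z": 0, "fingers": 1}

```text
time: 11.12
tool_pos: [0.5012, -0.0758, 0.0508]
tcp_rot: [-0.26, 1.558, 0.26]
wrist_force: [-5.3, -3.1, 0.8]
width: -0.0
```

Request:
play_rows:
  deltas:
    - {"wx": 0, "wy": 0, "wz": 0, "x": 1, "y": 0.3, "z": 0, "fingers": 1}
    - {"wx": 0, "wy": 0, "wz": 0, "x": 1, "y": 0.3, "z": 0, "fingers": 1}

```text
time: 11.38
tool_pos: [0.5013, -0.0757, 0.0505]
tcp_rot: [-0.26, 1.559, 0.26]
wrist_force: [-5.8, -3.8, -0.4]
width: 0.001
```

Request:
play_rows:
  deltas:
    - {"wx": 0, "wy": 0, "wz": 0, "x": 1, "y": 0.3, "z": 0, "fingers": 1}
    - {"wx": 0, "wy": 0, "wz": 0, "x": 2, "y": 0.7, "z": 0, "fingers": 1}
    - {"wx": 0, "wy": 0, "wz": 0, "x": 2, "y": 0.7, "z": 0, "fingers": 1}

```text
time: 11.75
tool_pos: [0.5017, -0.0755, 0.0502]
tcp_rot: [-0.261, 1.563, 0.261]
wrist_force: [-10.1, -7.1, 4.5]
width: -0.002
```

Request:
play_rows:
  deltas:
    - {"wx": 0, "wy": 0, "wz": 0, "x": 1, "y": 0.3, "z": 0, "fingers": 1}
    - {"wx": 0, "wy": 0, "wz": 0, "x": 1, "y": 0.3, "z": 0, "fingers": 1}

```text
time: 12.0
tool_pos: [0.5019, -0.0754, 0.0501]
tcp_rot: [-0.261, 1.565, 0.261]
wrist_force: [-13.1, -8.7, 4.7]
width: -0.001
```

Request:
play_rows:
  deltas:
    - {"wx": 0, "wy": 0, "wz": 0, "x": 1, "y": 0.3, "z": 0, "fingers": 1}
    - {"wx": 0, "wy": 0, "wz": 0, "x": 1, "y": 0.3, "z": 0, "fingers": 1}

```text
time: 12.25
tool_pos: [0.502, -0.0753, 0.05]
tcp_rot: [-0.261, 1.567, 0.261]
wrist_force: [-14.7, -9.0, 6.5]
width: 0.001
```

```bash
python3 - <<'E'
from h import *
for n in ['side','wrist']:
    c=grab(n,n+'5');s=c['state'];print(s['time'],s['tool_pos'],s['wrist_force'])
c=load('side5');big=cv2.resize(c['frame'][200:310,220:370],None,fx=5,fy=5,interpolation=cv2.INTER_CUBIC);cv2.imwrite('pics/side5z.png',big[:,:,::-1])
E
```

```text
12.25 [ 0.50202585 -0.07532735  0.04998934] [-14.7295219   -9.0491369    6.47441791]
12.3 [ 0.50202131 -0.07530678  0.04999069] [-14.30878294  -9.35421282   6.3015162 ]
```

View pics/side5z.png

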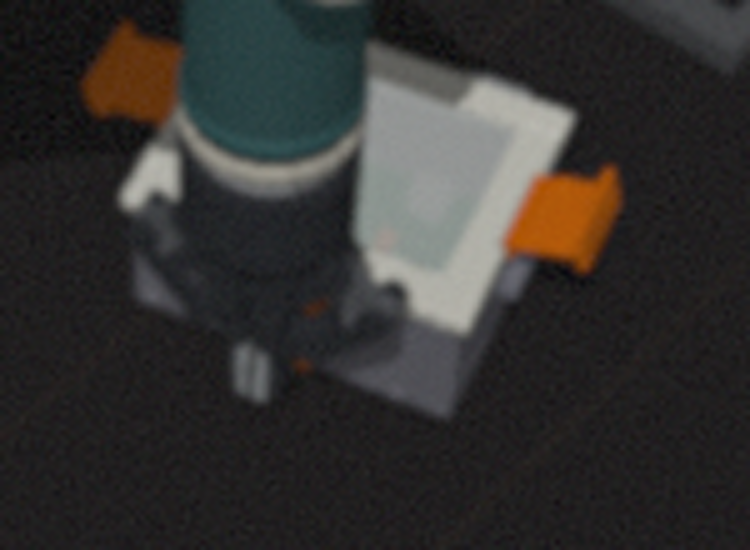

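View pics/wrist5.png

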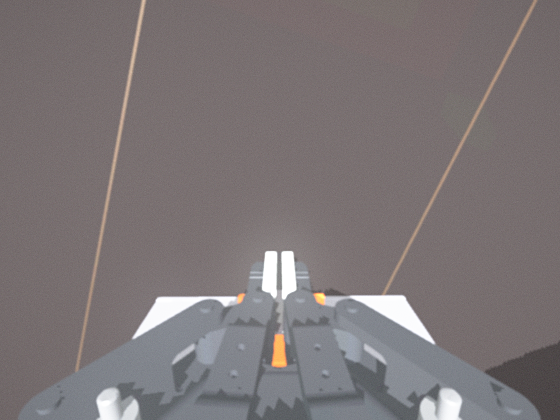

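```bash
python3 - <<'E'
from h import *
r=np.radians(19.2);ex=np.array([np.cos(r),np.sin(r),0]);ey=np.array([-np.sin(r),np.cos(r),0])
c=load('wrist5');W=cloud(c);s=c['state']
def cf(p): d=p-np.array([.5962,-.0421,0]);return (np.array([d@ex,d@ey,p[2]])*1e3).round(1)
print('tcp',cf(np.array(s['tool_pos'])))
for u,v in [(270,256),(270,275),(270,290),(290,256),(240,298),(320,298),(241,302),(279,340),(279,355),(200,300),(265,270),(258,275),(302,275),(258,290)]: print(u,v,cf(W[v,u]))
f=c['frame'][230:380,180:380];cv2.imwrite('pics/w5z.png',cv2.resize(f,None,fx=4,fy=4,interpolation=cv2.INTER_NEAREST)[:,:,::-1])
c=load('side5');W=cloud(c);hsv=cv2.cvtColor(c['frame'],cv2.COLOR_RGB2HSV)
o=(hsv[...,0]<18)&(hsv[...,1]>150)&(hsv[...,2]>60);o[:, :250]=0;o[:250]=0;o[:,310:]=0
for v,u in np.argwhere(o): print(u,v,cf(W[v,u]))
E
```

```text
tcp [-99.9  -0.4  50. ]
270 256 [-111.7   -3.3   36.4]
270 275 [-111.2   -2.9   53.8]
270 290 [-111.6   -2.5   66. ]
290 256 [-111.6    6.5   36.2]
240 298 [-89.5 -18.7  38.9]
320 298 [-89.5  21.7  39.2]
241 302 [-112.4  -13.    75. ]
279 340 [-79.5   0.9  57.1]
279 355 [-80.6   0.9  67.3]
200 300 [-112.1  -28.6   73.3]
265 270 [-111.9   -5.2   50.6]
258 275 [-107.1   -8.7   46.7]
302 275 [-107.7   11.7   47.9]
258 290 [-112.3   -7.2   67.1]
283 261 [-80.5 -18.4  68.5]
280 273 [-92.7 -17.6  37.4]
```

View pics/w5z.png

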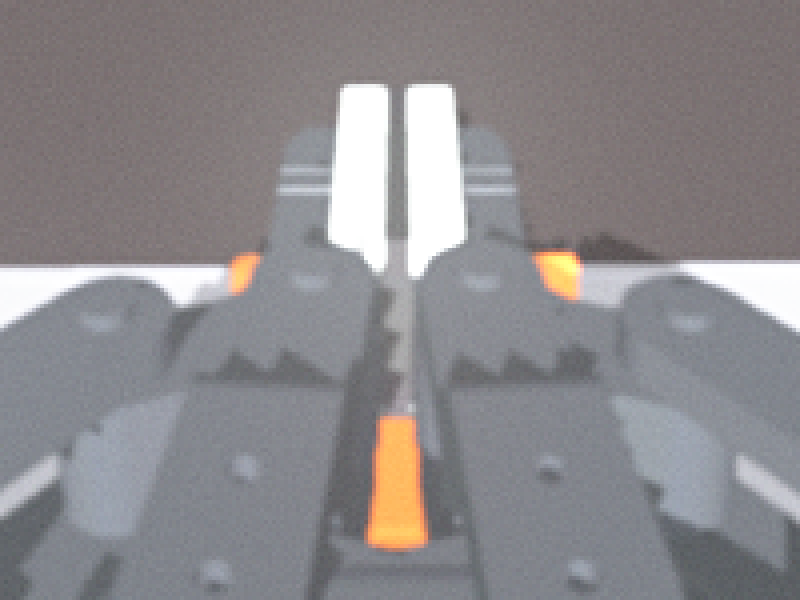

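Seen between the jaws, the flap face is vertical at case x -80 mm and the lip is at -90 mm, both at their latched values. I'll press slightly more, then retreat and check that it stays.

Request:
play_rows:
  deltas:
    - {"wx": 0, "wy": 0, "wz": 0, "x": 1, "y": 0.3, "z": 0, "fingers": 1}
    - {"wx": 0, "wy": 0, "wz": 0, "x": 1, "y": 0.3, "z": 0, "fingers": 1}

```text
time: 12.6
tool_pos: [0.5022, -0.0752, 0.0499]
tcp_rot: [-0.261, 1.569, 0.261]
wrist_force: [-17.3, -11.7, 9.3]
width: 0.006
```

Request:
play_rows:
  deltas:
    - {"wx": 0, "wy": 0, "wz": 0, "x": -10, "y": -3.5, "z": 0, "fingers": 1}
    - {"wx": 0, "wy": 0, "wz": 0, "x": -35, "y": -12, "z": 0, "fingers": 1}
    - {"wx": 0, "wy": 0, "wz": 0, "x": -35, "y": -12, "z": 60, "fingers": 1}
    - {"wx": 0, "wy": 0, "wz": 0, "x": -35, "y": -12, "z": 120, "fingers": 1}
    - {"wx": 0, "wy": 0, "wz": 10, "x": -35, "y": -12, "z": 180, "fingers": 1}
    - {"wx": 0, "wy": 0, "wz": 0, "x": 0, "y": 15, "z": 180, "fingers": 1}
    - {"wx": 0, "wy": 0, "wz": -10, "x": 30, "y": 40, "z": 180, "fingers": 1}
    - {"wx": 0, "wy": 0, "wz": -20, "x": 40, "y": 90, "z": 180, "fingers": 1}
    - {"wx": 0, "wy": 0, "wz": -30, "x": 45, "y": 140, "z": 180, "fingers": 1}
    - {"wx": 0, "wy": 0, "wz": -40, "x": 45, "y": 140, "z": 180, "fingers": 1}
    - {"wx": 0, "wy": 0, "wz": -50, "x": 45, "y": 140, "z": 180, "fingers": 1}
    - {"wx": 0, "wy": 0, "wz": -60, "x": 45, "y": 140, "z": 180, "fingers": 1}
    - {"wx": 0, "wy": 0, "wz": -70, "x": 45, "y": 140, "z": 180, "fingers": 1}
    - {"wx": 0, "wy": 0, "wz": -80, "x": 45, "y": 140, "z": 180, "fingers": 1}
    - {"wx": 0, "wy": 0, "wz": -90, "x": 45, "y": 140, "z": 180, "fingers": 1}
    - {"wx": 0, "wy": 0, "wz": -90, "x": 45, "y": 140, "z": 180, "fingers": 1}

```text
time: 14.6
tool_pos: [0.5542, 0.0669, 0.232]
tcp_rot: [0.962, 1.347, -0.959]
wrist_force: [-0.4, 0.9, 0.6]
width: 0.001
```

```bash
python3 - <<'E'
from h import *
for n in ['side','wrist']:
    c=grab(n,n+'6');s=c['state'];print(s['time'],s['tool_pos'],s['wrist_force'],s['q'].round(2))
print(cv2.Rodrigues(s['tcp_rot'])[0].round(3))
c=load('side6');big=cv2.resize(c['frame'][190:310,210:370],None,fx=5,fy=5,interpolation=cv2.INTER_CUBIC);cv2.imwrite('pics/side6z.png',big[:,:,::-1])
E
python3 clips.py .5962 -.0421 19.2 side6 wrist6
```

```text
14.6 [0.55422276 0.06686555 0.23202439] [-0.36095474  0.87726015  0.57833601] [ 0.08  0.06  1.88  0.    1.2  -0.26]
14.65 [0.55403321 0.06675335 0.23188757] [-0.43887101  0.19763023 -0.09633784] [ 0.07  0.06  1.88  0.    1.2  -0.26]
[[ 0.002  0.945  0.328]
 [ 0.001  0.328 -0.945]
 [-1.     0.002  0.   ]]
side6 [247. 215.] 259 caseframe p1..p99 [[-24.0, 88.0, 74.0], [-3.0, 109.0, 80.0], [20.0, 125.0, 86.0]]
side6 [333. 243.] 274 caseframe p1..p99 [[-23.0, -121.0, 81.0], [-4.0, -105.0, 89.0], [21.0, -85.0, 105.0]]
side6 [275. 263.] 290 caseframe p1..p99 [[-93.0, -21.0, 36.0], [-82.0, -1.0, 54.0], [-75.0, 18.0, 77.0]]
side6 lid 3091 z [0.0742 0.0773 0.082 ] ((0.5948841571807861, -0.04195208102464676), (0.1426973044872284, 0.17231065034866333), 19.910633087158203)
lid ext x [-71.5  66.3] y [-84.   82.8]
wrist6 lid 7233 z [0.0755 0.0792 0.0808] ((0.5832949876785278, -0.0006803795695304871), (0.14193451404571533, 0.09074093401432037), 18.939693450927734)
lid ext x [-68.6  70.3] y [ 0.5 86.7]
```

View pics/side6z.png

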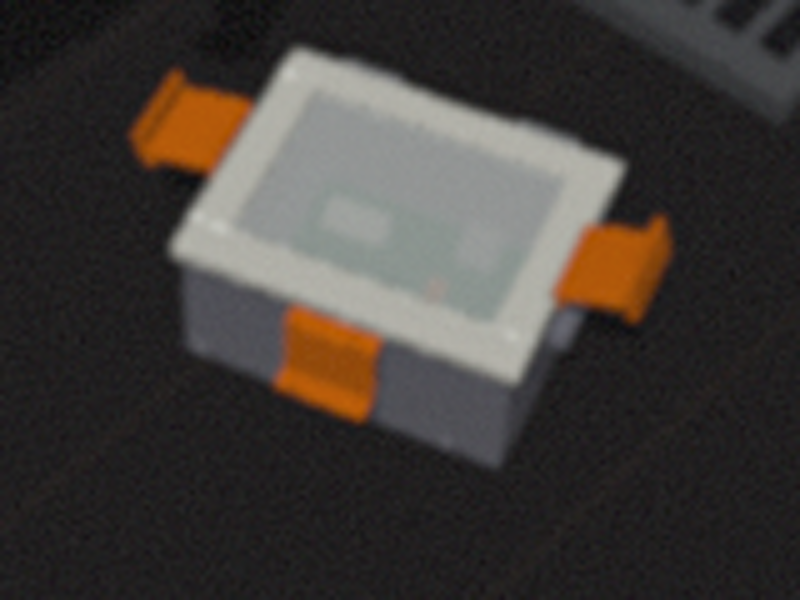

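View pics/wrist6.png

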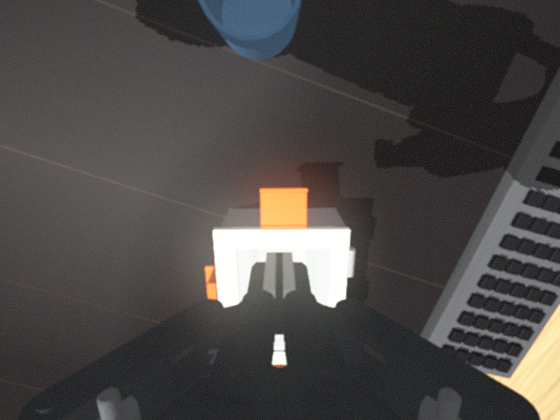

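The front clip lies flat on the wall after release (the zoomed side view shows it at (330,365)), with the left and right clips still out. Next is the left clip, in the same way.

Request:
play_rows:
  deltas:
    - {"wx": 0, "wy": 0, "wz": 0, "x": 1.5, "y": 8, "z": -40, "fingers": 1}
    - {"wx": 0, "wy": 0, "wz": 0, "x": 1.5, "y": 8, "z": -85, "fingers": 1}
    - {"wx": 0, "wy": 0, "wz": 0, "x": 1.5, "y": 8, "z": -100, "fingers": 1}
    - {"wx": 0, "wy": 0, "wz": 0, "x": 1.5, "y": 8, "z": -110, "fingers": 1}
    - {"wx": 0, "wy": 0, "wz": 0, "x": 1.5, "y": 8, "z": -120, "fingers": 1}
    - {"wx": 0, "wy": 0, "wz": 0, "x": 1.5, "y": 8, "z": -130, "fingers": 1}
    - {"wx": 0, "wy": 0, "wz": 0, "x": 1.5, "y": 8, "z": -140, "fingers": 1}
    - {"wx": 0, "wy": 0, "wz": 0, "x": 1.5, "y": 8, "z": -150, "fingers": 1}
    - {"wx": 0, "wy": 0, "wz": 0, "x": 1.5, "y": 8, "z": -156, "fingers": 1}
    - {"wx": 0, "wy": 0, "wz": 0, "x": 1.5, "y": 8, "z": -162, "fingers": 1}
    - {"wx": 0, "wy": 0, "wz": 0, "x": 1.5, "y": 8, "z": -162, "fingers": 1}

```text
time: 16.08
tool_pos: [0.5547, 0.0744, 0.0689]
tcp_rot: [0.963, 1.348, -0.963]
wrist_force: [1.0, -0.0, 0.6]
width: -0.003
```

Request:
play_rows:
  deltas:
    - {"wx": 0, "wy": 0, "wz": 0, "x": -4.5, "y": 13, "z": 2, "fingers": 1}
    - {"wx": 0, "wy": 0, "wz": 0, "x": -4.5, "y": 13, "z": -10, "fingers": 1}
    - {"wx": 0, "wy": 0, "wz": 0, "x": -4.5, "y": 13, "z": -21, "fingers": 1}
    - {"wx": 0, "wy": 0, "wz": 0, "x": -3, "y": 9, "z": -21, "fingers": 1}
    - {"wx": 0, "wy": 0, "wz": 0, "x": -2, "y": 5, "z": -21, "fingers": 1}
    - {"wx": 0, "wy": 0, "wz": 0, "x": -1, "y": 3, "z": -21, "fingers": 1}
    - {"wx": 0, "wy": 0, "wz": 0, "x": 0, "y": 1, "z": -21, "fingers": 1}
    - {"wx": 0, "wy": 0, "wz": 0, "x": 0, "y": 1, "z": -21, "fingers": 1}

```text
time: 17.08
tool_pos: [0.5545, 0.0753, 0.0481]
tcp_rot: [0.962, 1.348, -0.963]
wrist_force: [-1.6, 2.6, -1.6]
width: -0.002
```

Request:
play_rows:
  deltas:
    - {"wx": 0, "wy": 0, "wz": 0, "x": 0.3, "y": -1, "z": 0, "fingers": 1}
    - {"wx": 0, "wy": 0, "wz": 0, "x": 0.5, "y": -1.5, "z": 0, "fingers": 1}

```text
time: 17.32
tool_pos: [0.5554, 0.0739, 0.0484]
tcp_rot: [0.962, 1.348, -0.962]
wrist_force: [-1.3, 1.8, -1.8]
width: 0.001
```

Request:
play_rows:
  deltas:
    - {"wx": 0, "wy": 0, "wz": 0, "x": 0.3, "y": -1, "z": 0, "fingers": 1}
    - {"wx": 0, "wy": 0, "wz": 0, "x": 0.5, "y": -1.5, "z": 0, "fingers": 1}

```text
time: 17.58
tool_pos: [0.5561, 0.0723, 0.0484]
tcp_rot: [0.962, 1.347, -0.962]
wrist_force: [-1.3, 2.3, -0.7]
width: 0.001
```

Request:
play_rows:
  deltas:
    - {"wx": 0, "wy": 0, "wz": 0, "x": 0.3, "y": -1, "z": 0, "fingers": 1}
    - {"wx": 0, "wy": 0, "wz": 0, "x": 0.5, "y": -1.5, "z": 0, "fingers": 1}

```text
time: 17.82
tool_pos: [0.5566, 0.0708, 0.0484]
tcp_rot: [0.962, 1.347, -0.962]
wrist_force: [-0.2, 2.0, -1.8]
width: -0.004
```

Request:
play_rows:
  deltas:
    - {"wx": 0, "wy": 0, "wz": 0, "x": 0.3, "y": -1, "z": 0, "fingers": 1}
    - {"wx": 0, "wy": 0, "wz": 0, "x": 0.5, "y": -1.5, "z": 0, "fingers": 1}

```text
time: 18.08
tool_pos: [0.557, 0.0693, 0.0483]
tcp_rot: [0.962, 1.347, -0.962]
wrist_force: [-1.0, 1.6, -1.4]
width: -0.0
```

Request:
play_rows:
  deltas:
    - {"wx": 0, "wy": 0, "wz": 0, "x": 0.3, "y": -1, "z": 0, "fingers": 1}
    - {"wx": 0, "wy": 0, "wz": 0, "x": 0.5, "y": -1.5, "z": 0, "fingers": 1}

```text
time: 18.32
tool_pos: [0.5571, 0.0687, 0.0483]
tcp_rot: [0.964, 1.349, -0.962]
wrist_force: [-0.9, 6.5, -1.9]
width: -0.0
```

Request:
play_rows:
  deltas:
    - {"wx": 0, "wy": 0, "wz": 0, "x": 0.3, "y": -1, "z": 0, "fingers": 1}
    - {"wx": 0, "wy": 0, "wz": 0, "x": 0.5, "y": -1.5, "z": 0, "fingers": 1}

```text
time: 18.58
tool_pos: [0.5571, 0.0684, 0.0481]
tcp_rot: [0.965, 1.35, -0.962]
wrist_force: [-2.1, 11.1, -0.8]
width: -0.0
```

Request:
play_rows:
  deltas:
    - {"wx": 0, "wy": 0, "wz": 0, "x": 0.3, "y": -1, "z": 0, "fingers": 1}
    - {"wx": 0, "wy": 0, "wz": 0, "x": 0.5, "y": -1.5, "z": 0, "fingers": 1}

```text
time: 18.82
tool_pos: [0.5572, 0.068, 0.0481]
tcp_rot: [0.967, 1.352, -0.962]
wrist_force: [-4.7, 16.8, -0.2]
width: 0.0
```

```bash
cat > gap.py <<'E'
from h import *
import sys
r=np.radians(19.2);ex=np.array([np.cos(r),np.sin(r),0]);ey=np.array([-np.sin(r),np.cos(r),0])
t=sys.argv[1];c=load(t);W=cloud(c);hsv=cv2.cvtColor(c['frame'],cv2.COLOR_RGB2HSV)
d=W-np.array([.5962,-.0421,0]);Q=np.stack([d@ex,d@ey,W[...,2]],-1)*1e3
print('tcp',[(np.array(c['state']['tool_pos'])-[.5962,-.0421,0])@v*1e3 for v in (ex,ey)])
o=(hsv[...,0]<20)&(hsv[...,1]>130)&(hsv[...,2]>60)
n,l,st,ce=cv2.connectedComponentsWithStats(o.astype(np.uint8))
for i in range(1,n):
    if st[i,4]>4:
        m=l==i;vs=np.unique(np.argwhere(m)[:,0])
        print(ce[i].round(),st[i,4])
        for v in vs[::max(1,len(vs)//8)]:
            us=np.where(m[v])[0]; print('   ',v,np.nanmedian(Q[v,us],0).round(1))
E
python3 -c "
from h import *
grab('wrist','wrist7');c=grab('side','side7');s=c['state'];print(s['wrist_force'])"
python3 gap.py wrist7
```

```text
[-3.80287665 15.3338339  -0.39565466]
tcp [np.float64(-0.5967126129516123), np.float64(116.83516073004627)]
[319. 297.] 28
    295 [24.7 83.9  0.3]
    296 [ 19.2 107.9  36.6]
    297 [ 17.4 107.6  37.1]
    298 [ 17.2 108.4  39.1]
    299 [ 17.1 108.1  39.4]
    300 [ 15.2 118.5  55.2]
    301 [ 17.7 106.7  39.1]
    302 [ 13.9 125.3  66.3]
    303 [ 14.2 125.3  66.9]
[241. 298.] 14
    296 [-26.5  83.8   0.7]
    297 [-20.9 108.2  37.6]
    298 [-15.1 130.2  70.4]
    299 [-15.  130.6  71.7]
    300 [-15.  130.1  71.5]
    301 [-15.1 131.   73.4]
    302 [-15.1 130.6  73.5]
    303 [-15.6 129.8  72.9]
[279. 351.] 157
    334 [ -1.3 107.2  63. ]
    338 [-1.4 98.2 55.1]
    342 [-1.4 98.2 57.6]
    346 [ 0.4 98.5 60.3]
    350 [ 0.4 98.3 62.4]
    354 [-3.1 98.3 64.8]
    358 [-1.4 98.6 67.2]
    362 [-1.6 98.2 68.9]
    366 [ -1.6 112.9  85.4]
```

View pics/wrist7.png

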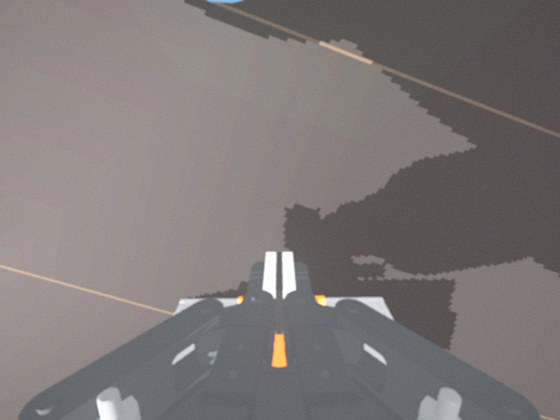

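The flap face reads vertical (98.2 to 98.5 mm over its height) and the jaws meet a stiff stop. I'll press a bit more, then release and look.

Request:
play_rows:
  deltas:
    - {"wx": 0, "wy": 0, "wz": 0, "x": 0.3, "y": -1, "z": 0, "fingers": 1}
    - {"wx": 0, "wy": 0, "wz": 0, "x": 0.5, "y": -1.5, "z": 0, "fingers": 1}

```text
time: 19.18
tool_pos: [0.5573, 0.0677, 0.048]
tcp_rot: [0.968, 1.354, -0.962]
wrist_force: [-3.8, 21.0, 0.7]
width: 0.004
```

Request:
play_rows:
  deltas:
    - {"wx": 0, "wy": 0, "wz": 0, "x": -3, "y": 10, "z": 0, "fingers": 1}
    - {"wx": 0, "wy": 0, "wz": 0, "x": -10, "y": 30, "z": 0, "fingers": 1}
    - {"wx": 0, "wy": 0, "wz": 0, "x": -10, "y": 30, "z": 60, "fingers": 1}
    - {"wx": 0, "wy": 0, "wz": 0, "x": -10, "y": 30, "z": 120, "fingers": 1}
    - {"wx": 0, "wy": 0, "wz": 0, "x": -5, "y": 10, "z": 180, "fingers": 1}
    - {"wx": 0, "wy": 0, "wz": 0, "x": 15, "y": -50, "z": 180, "fingers": 1}
    - {"wx": 0, "wy": 0, "wz": 0, "x": 35, "y": -110, "z": 180, "fingers": 1}
    - {"wx": 0, "wy": 0, "wz": 0, "x": 55, "y": -160, "z": 180, "fingers": 1}
    - {"wx": 0, "wy": 0, "wz": 0, "x": 70, "y": -200, "z": 180, "fingers": 1}
    - {"wx": 0, "wy": 0, "wz": 0, "x": 77, "y": -222, "z": 180, "fingers": 1}
    - {"wx": 0, "wy": 0, "wz": 0, "x": 77, "y": -222, "z": 180, "fingers": 1}
    - {"wx": 0, "wy": 0, "wz": 0, "x": 77, "y": -222, "z": 180, "fingers": 1}

```text
time: 20.68
tool_pos: [0.6355, -0.1572, 0.2281]
tcp_rot: [0.962, 1.349, -0.962]
wrist_force: [0.1, 0.4, -0.4]
width: 0.0
```

```bash
python3 - <<'E'
from h import *
for n in ['side','wrist','scene']:
    c=grab(n,n+'8');s=c['state'];print(s['time'],s['tool_pos'],s['wrist_force'],s['q'].round(2))
print(cv2.Rodrigues(s['tcp_rot'])[0].round(3))
c=load('side8');big=cv2.resize(c['frame'][190:310,210:370],None,fx=5,fy=5,interpolation=cv2.INTER_CUBIC);cv2.imwrite('pics/side8z.png',big[:,:,::-1])
E
python3 clips.py .5962 -.0421 19.2 side8 wrist8 scene8
```

```text
20.675 [ 0.6354532  -0.15723547  0.22814378] [ 0.09272105  0.41068724 -0.39361321] [-0.28  0.24  1.68  0.    1.22 -0.61]
20.725 [ 0.63545073 -0.15698464  0.22816166] [ 0.06073087 -0.23545283 -0.46147977] [-0.28  0.24  1.68  0.    1.22 -0.61]
20.775 [ 0.63551458 -0.15696765  0.22829586] [-0.10392539  0.06320596  0.74202201] [-0.28  0.24  1.68  0.    1.22 -0.61]
[[-0.     0.945  0.326]
 [ 0.     0.326 -0.945]
 [-1.    -0.    -0.001]]
side8 [333. 243.] 272 caseframe p1..p99 [[-23.0, -121.0, 81.0], [-4.0, -105.0, 89.0], [20.0, -85.0, 105.0]]
side8 [275. 263.] 290 caseframe p1..p99 [[-92.0, -21.0, 35.0], [-82.0, -2.0, 52.0], [-75.0, 18.0, 77.0]]
side8 lid 3102 z [0.0742 0.0773 0.082 ] ((0.5952030420303345, -0.0423634797334671), (0.14308130741119385, 0.16995058953762054), 19.62775421142578)
lid ext x [-71.5  66.5] y [-84.   82.4]
wrist8 lid 25910 z [0.0752 0.0773 0.0807] ((0.6044694185256958, -0.0610005185008049), (0.14172355830669403, 0.12221585214138031), 19.5636043548584)
lid ext x [-67.9  69.7] y [-80.6  39.3]
scene8 [213. 260.] 134 caseframe p1..p99 [[-19.0, -121.0, 83.0], [6.0, -117.0, 93.0], [24.0, -85.0, 104.0]]
scene8 lid 4025 z [0.0743 0.0774 0.0814] ((0.5988800525665283, -0.03997166454792023), (0.14263111352920532, 0.1713816076517105), 19.081039428710938)
lid ext x [-66.5  72.9] y [-83.2  83.9]
```

View pics/side8z.png

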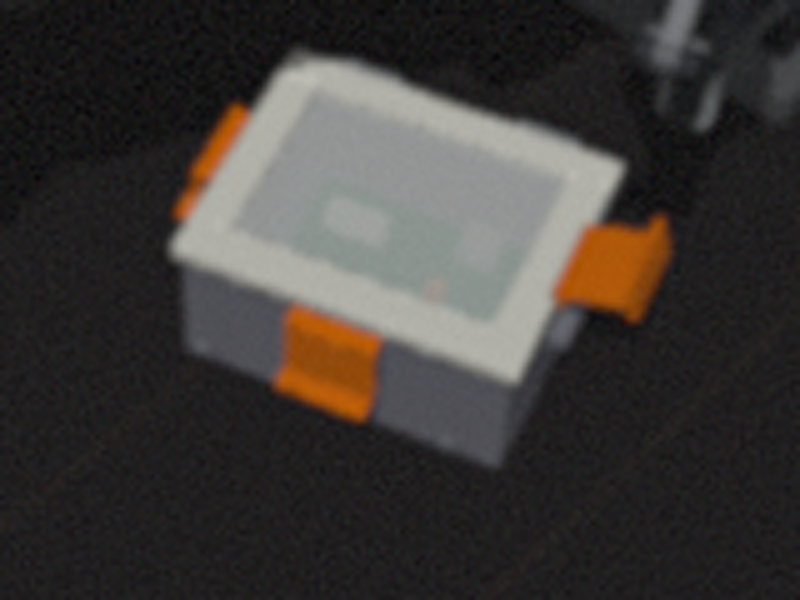

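View pics/wrist8.png

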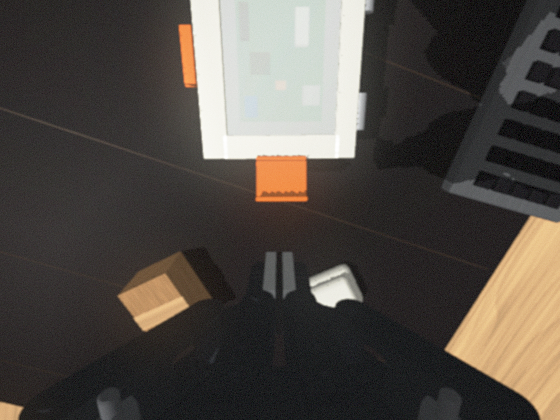

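The left clip is now flat too (only its edge shows, at (210,165) in the zoom). The right clip sticks out at (620,270), with the jaws right above it. Now the right clip.

Request:
play_rows:
  deltas:
    - {"wx": 0, "wy": 0, "wz": 0, "x": 1, "y": -1, "z": -40, "fingers": 1}
    - {"wx": 0, "wy": 0, "wz": 0, "x": 1, "y": -1, "z": -70, "fingers": 1}
    - {"wx": 0, "wy": 0, "wz": 0, "x": 1, "y": -1, "z": -82, "fingers": 1}
    - {"wx": 0, "wy": 0, "wz": 0, "x": 1, "y": -1, "z": -92, "fingers": 1}
    - {"wx": 0, "wy": 0, "wz": 0, "x": 1, "y": -1, "z": -102, "fingers": 1}
    - {"wx": 0, "wy": 0, "wz": 0, "x": 1, "y": -1, "z": -112, "fingers": 1}
    - {"wx": 0, "wy": 0, "wz": 0, "x": 1, "y": -1, "z": -122, "fingers": 1}
    - {"wx": 0, "wy": 0, "wz": 0, "x": 1, "y": -1, "z": -132, "fingers": 1}
    - {"wx": 0, "wy": 0, "wz": 0, "x": 1, "y": -1, "z": -142, "fingers": 1}
    - {"wx": 0, "wy": 0, "wz": 0, "x": 1, "y": -1, "z": -150, "fingers": 1}
    - {"wx": 0, "wy": 0, "wz": 0, "x": 1, "y": -1, "z": -155, "fingers": 1}
    - {"wx": 0, "wy": 0, "wz": 0, "x": 1, "y": -1, "z": -159, "fingers": 1}
    - {"wx": 0, "wy": 0, "wz": 0, "x": 1, "y": -1, "z": -159, "fingers": 1}

```text
time: 22.45
tool_pos: [0.6364, -0.1592, 0.0685]
tcp_rot: [0.961, 1.349, -0.962]
wrist_force: [-0.8, -0.1, 0.9]
width: 0.003
```

Request:
play_rows:
  deltas:
    - {"wx": 0, "wy": 0, "wz": 0, "x": 4.5, "y": -13, "z": 2, "fingers": 1}
    - {"wx": 0, "wy": 0, "wz": 0, "x": 4.5, "y": -13, "z": -10, "fingers": 1}
    - {"wx": 0, "wy": 0, "wz": 0, "x": 4.5, "y": -13, "z": -21, "fingers": 1}
    - {"wx": 0, "wy": 0, "wz": 0, "x": 3, "y": -10, "z": -21, "fingers": 1}
    - {"wx": 0, "wy": 0, "wz": 0, "x": 2.5, "y": -7, "z": -21, "fingers": 1}
    - {"wx": 0, "wy": 0, "wz": 0, "x": 1.5, "y": -4, "z": -21, "fingers": 1}
    - {"wx": 0, "wy": 0, "wz": 0, "x": 1.5, "y": -4, "z": -21, "fingers": 1}

```text
time: 23.32
tool_pos: [0.6386, -0.1632, 0.0487]
tcp_rot: [0.962, 1.347, -0.962]
wrist_force: [0.9, 0.3, 0.2]
width: -0.001
```

Request:
play_rows:
  deltas:
    - {"wx": 0, "wy": 0, "wz": 0, "x": -0.5, "y": 1.5, "z": 0, "fingers": 1}
    - {"wx": 0, "wy": 0, "wz": 0, "x": -0.5, "y": 1.5, "z": 0, "fingers": 1}

```text
time: 23.58
tool_pos: [0.6379, -0.162, 0.0485]
tcp_rot: [0.962, 1.347, -0.962]
wrist_force: [0.2, 0.1, 0.2]
width: -0.004
```

Request:
play_rows:
  deltas:
    - {"wx": 0, "wy": 0, "wz": 0, "x": -0.5, "y": 1.5, "z": 0, "fingers": 1}
    - {"wx": 0, "wy": 0, "wz": 0, "x": -0.5, "y": 1.5, "z": 0, "fingers": 1}

```text
time: 23.82
tool_pos: [0.6376, -0.161, 0.0483]
tcp_rot: [0.962, 1.347, -0.962]
wrist_force: [0.6, -1.8, -0.8]
width: 0.001
```

Request:
play_rows:
  deltas:
    - {"wx": 0, "wy": 0, "wz": 0, "x": -0.5, "y": 1.5, "z": 0, "fingers": 1}
    - {"wx": 0, "wy": 0, "wz": 0, "x": -0.5, "y": 1.5, "z": 0, "fingers": 1}

```text
time: 24.08
tool_pos: [0.6369, -0.1593, 0.0481]
tcp_rot: [0.962, 1.347, -0.962]
wrist_force: [1.6, -3.0, -2.1]
width: 0.004
```

Request:
play_rows:
  deltas:
    - {"wx": 0, "wy": 0, "wz": 0, "x": -0.5, "y": 1.5, "z": 0, "fingers": 1}
    - {"wx": 0, "wy": 0, "wz": 0, "x": -0.5, "y": 1.5, "z": 0, "fingers": 1}

```text
time: 24.32
tool_pos: [0.6362, -0.1573, 0.0482]
tcp_rot: [0.962, 1.348, -0.962]
wrist_force: [0.9, -1.7, -2.0]
width: 0.002
```

Request:
play_rows:
  deltas:
    - {"wx": 0, "wy": 0, "wz": 0, "x": -0.5, "y": 1.5, "z": 0, "fingers": 1}

```text
time: 24.45
tool_pos: [0.6358, -0.156, 0.0483]
tcp_rot: [0.962, 1.348, -0.962]
wrist_force: [0.3, -3.1, -2.1]
width: -0.003
```

Request:
play_rows:
  deltas:
    - {"wx": 0, "wy": 0, "wz": 0, "x": -0.5, "y": 1.5, "z": 0, "fingers": 1}

```text
time: 24.58
tool_pos: [0.6353, -0.1544, 0.0483]
tcp_rot: [0.962, 1.348, -0.962]
wrist_force: [1.1, -1.6, -1.0]
width: 0.0
```

Request:
play_rows:
  deltas:
    - {"wx": 0, "wy": 0, "wz": 0, "x": -0.5, "y": 1.5, "z": 0, "fingers": 1}

```text
time: 24.7
tool_pos: [0.6348, -0.1528, 0.0483]
tcp_rot: [0.962, 1.348, -0.962]
wrist_force: [0.3, -1.4, -1.2]
width: 0.002
```

Request:
play_rows:
  deltas:
    - {"wx": 0, "wy": 0, "wz": 0, "x": -0.5, "y": 1.5, "z": 0, "fingers": 1}

```text
time: 24.82
tool_pos: [0.6344, -0.1515, 0.0483]
tcp_rot: [0.962, 1.347, -0.962]
wrist_force: [1.5, -5.5, -2.7]
width: 0.002
```

Request:
play_rows:
  deltas:
    - {"wx": 0, "wy": 0, "wz": 0, "x": -0.5, "y": 1.5, "z": 0, "fingers": 1}

```text
time: 24.95
tool_pos: [0.6344, -0.1513, 0.0484]
tcp_rot: [0.96, 1.345, -0.962]
wrist_force: [1.5, -8.6, -4.5]
width: 0.0
```

Request:
play_rows:
  deltas:
    - {"wx": 0, "wy": 0, "wz": 0, "x": -0.5, "y": 1.5, "z": 0, "fingers": 1}

```text
time: 25.08
tool_pos: [0.6343, -0.1511, 0.0484]
tcp_rot: [0.959, 1.343, -0.962]
wrist_force: [3.1, -13.2, -6.6]
width: -0.005
```

There's a stiff stop again with no rib bump felt on the way in, so I'll carefully push a little harder in small steps and watch for a snap.

Request:
play_rows:
  deltas:
    - {"wx": 0, "wy": 0, "wz": 0, "x": -0.5, "y": 1.5, "z": 0, "fingers": 1}
    - {"wx": 0, "wy": 0, "wz": 0, "x": -0.5, "y": 1.5, "z": 0, "fingers": 1}

```text
time: 25.32
tool_pos: [0.6342, -0.1509, 0.0485]
tcp_rot: [0.958, 1.341, -0.963]
wrist_force: [3.6, -14.5, -6.6]
width: -0.003
```

Request:
play_rows:
  deltas:
    - {"wx": 0, "wy": 0, "wz": 0, "x": -0.5, "y": 1.5, "z": 0, "fingers": 1}
    - {"wx": 0, "wy": 0, "wz": 0, "x": -0.5, "y": 1.5, "z": 0, "fingers": 1}

```text
time: 25.58
tool_pos: [0.6341, -0.1507, 0.0486]
tcp_rot: [0.957, 1.339, -0.963]
wrist_force: [4.4, -19.0, -7.0]
width: -0.002
```

Request:
play_rows:
  deltas:
    - {"wx": 0, "wy": 0, "wz": 0, "x": -0.3, "y": 1, "z": 0, "fingers": 1}
    - {"wx": 0, "wy": 0, "wz": 0, "x": -0.3, "y": 1, "z": 0, "fingers": 1}

```text
time: 25.82
tool_pos: [0.634, -0.1506, 0.0488]
tcp_rot: [0.956, 1.338, -0.963]
wrist_force: [3.8, -19.9, -8.3]
width: 0.001
```

```bash
python3 - <<'E'
from h import *
c=grab('side','side9')
big=cv2.resize(c['frame'][190:310,250:410],None,fx=5,fy=5,interpolation=cv2.INTER_CUBIC);cv2.imwrite('pics/side9z.png',big[:,:,::-1])
E
python3 clips.py .5962 -.0421 19.2 side9
```

```text
side9 [275. 263.] 292 caseframe p1..p99 [[-93.0, -21.0, 36.0], [-82.0, -2.0, 54.0], [-75.0, 19.0, 78.0]]
side9 lid 2798 z [0.0742 0.0774 0.0823] ((0.5930768251419067, -0.04273734241724014), (0.14206263422966003, 0.171157568693161), 20.50987434387207)
lid ext x [-71.5  61.7] y [-84.4  82.5]
```

View pics/side9z.png

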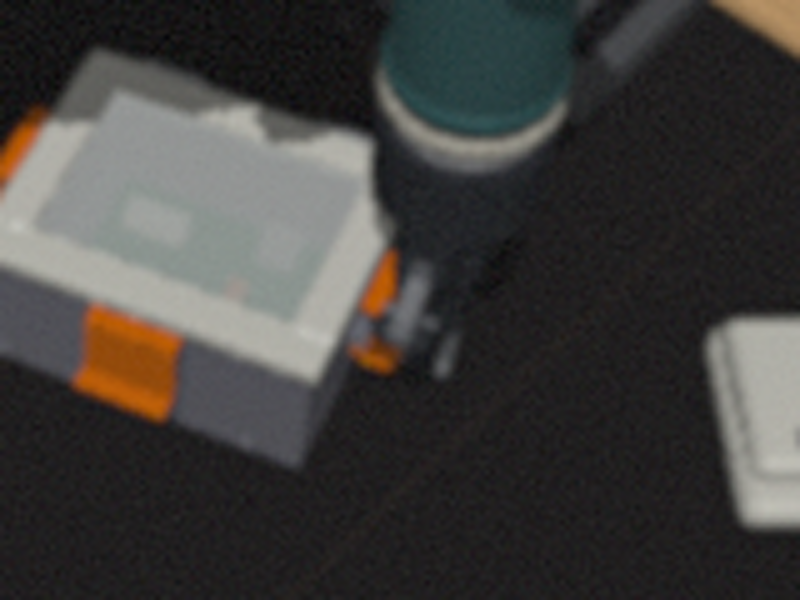

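```bash
python3 gap.py side9; python3 gap.py side8 | head -40; python3 -c "
from h import *
s=monitor.read_state();print(cv2.Rodrigues(s['tcp_rot'])[0].round(3),s['wrist_force'],s['torque'])"
```

```text
tcp [np.float64(0.04942686185230999), np.float64(-114.90045550800536)]
[463.  75.] 3308
    0 [ 660.5 -115.2  348.7]
    18 [ 657.  -116.3  300.1]
    36 [ 658.6 -115.5  246.7]
    54 [ 656.5 -116.8  192. ]
    72 [ 654.5 -124.9  134.7]
    90 [ 617.2 -236.5  135.1]
    108 [ 580.3 -342.6  136. ]
    126 [ 544.6 -441.9  137.1]
    144 [ 519.8 -514.5  123.3]
[251. 222.] 99
    211 [ 81.7 123.8  -2.7]
    213 [17.3 93.5 73.1]
    215 [ 9.5 92.3 74.1]
    217 [ 29.7 108.5  37.1]
    219 [-2.8 93.8 72.4]
    221 [-11.1  93.6  75. ]
    223 [-16.2  93.   73.6]
    225 [-21.6  92.6  70.9]
    227 [ 20.1 120.5   1.8]
    229 [ 14.7 121.5  -0.9]
    231 [ -6.2 113.   19.7]
    233 [-11.  109.9  19.4]
[326. 247.] 62
    240 [ -3.7 -93.5  96.6]
    241 [  8.7 -89.7  76.5]
    242 [  7.8 -89.2  73.5]
    243 [  2.9 -90.7  76.5]
    244 [ -0.4 -89.9  75.4]
    245 [ -1.9 -91.   73.8]
    246 [ -4.5 -91.4  74. ]
    247 [ -8.2 -92.6  75.4]
    248 [-10.8 -91.5  75.2]
    249 [-13.6 -92.3  74.2]
    250 [-16.9 -91.9  75.2]
    251 [-21.  -91.1  77.1]
    252 [-23.2 -92.5  75.3]
    253 [-23.7 -95.
[... 1065 characters left out ...]
0
    233 [106.2 -96.3  -0.3]
    235 [ 91.3 -86.4  -0.1]
    237 [  15.8 -102.1   88.4]
    239 [   9.4 -103.7   86.4]
    241 [   4.6 -102.9   87.8]
    243 [  -2.4 -105.2   88.5]
    245 [  -7.8 -105.1   88.2]
    247 [ -14.7 -103.8   88.3]
    249 [ -20.5 -105.2   87.8]
    251 [ -20.7 -109.9   88.2]
    253 [  11.6 -114.6   42.1]
[275. 263.] 348
    251 [-75.2  18.3  77.6]
    254 [-77.7   9.4  74.5]
    257 [-81.7  -0.9  73.2]
    260 [-81.2  -3.5  64.2]
    263 [-81.5  -0.3  51.1]
    266 [-82.6   0.6  41.4]
    269 [-84.5  -4.5  38. ]
[[ 0.005  0.945  0.326]
 [-0.009  0.326 -0.945]
 [-1.     0.002  0.01 ]] [  4.92861095 -20.70367029  -8.2693612 ] [-3.4253683  -0.78054361  0.01806826]
```

```bash
python3 - <<'E'
from h import *
r=np.radians(19.2);ex=np.array([np.cos(r),np.sin(r),0]);ey=np.array([-np.sin(r),np.cos(r),0])
c=load('side9');W=cloud(c);d=W-np.array([.5962,-.0421,0]);Q=np.stack([d@ex,d@ey,W[...,2]],-1)*1e3
for v in range(244,270,3):
    print(v,' '.join(f'{u}:{Q[v,u,0]:.0f},{Q[v,u,1]:.0f},{Q[v,u,2]:.0f}' for u in range(320,346,2)))
print(cv2.Rodrigues(np.array(c['state']['tcp_rot']))[0].round(3))
cv2.imwrite('pics/s9zz.png',cv2.resize(c['frame'][225:285,300:380],None,fx=10,fy=10,interpolation=cv2.INTER_NEAREST)[:,:,::-1])
E
```

```text
244 320:-10,-77,80 322:-9,-82,82 324:-5,-85,79 326:-0,-88,75 328:-1,-93,78 330:-45,-108,139 332:-38,-111,133 334:-40,-115,137 336:-39,-119,138 338:-40,-124,142 340:-35,-127,138 342:-21,-128,122 344:-20,-132,123
247 320:-15,-80,76 322:-12,-83,75 324:-10,-88,75 326:-8,-92,75 328:-5,-95,73 330:-19,-103,94 332:-45,-114,132 334:-41,-117,129 336:-44,-122,135 338:-41,-125,133 340:-28,-127,119 342:-20,-129,110 344:-14,-132,105
250 320:-24,-83,79 322:4,-80,43 324:-20,-91,78 326:-16,-94,75 328:-8,-97,67 330:-49,-111,124 332:-47,-115,125 334:-48,-119,128 336:-19,-117,92 338:-16,-121,90 340:-19,-126,97 342:-19,-131,100 344:7,-130,68
253 320:-29,-85,75 322:-7,-84,47 324:-5,-88,47 326:-57,-106,120 328:-54,-109,119 330:-55,-114,123 332:-53,-118,123 334:-47,-120,117 336:-16,-118,78 338:-14,-122,78 340:-16,-127,83 342:4,-127,59 344:49,-123,1
256 320:-16,-83,46 322:-12,-87,43 324:-64,-104,117 326:-62,-108,117 328:-62,-112,119 330:-61,-116,120 332:-59,-120,121 334:-57,-124,121 336:-56,-128,121 338:-26,-126,83 340:-17,-128,74 342:38,-122,2 344:44,-126,-3
259 320:-20,-85,41 322:-20,-90,44 324:-22,-95,49 326:-14,-97,40 328:-12,-102,40 330:-65,-118,116 332:-65,-122,119 334:-60,-126,115 336:-59,-130,116 338:-30,-128,78 340:-8,-128,50 342:29,-125,3 344:34,-129,-1
262 320:2,-80,-2 322:3,-85,-1 324:-23,-96,40 326:-19,-100,36 328:-19,-104,39 330:10,-102,2 332:-15,-112,38 334:-13,-117,39 336:-14,-121,44 338:-8,-125,37 340:-5,-129,37 342:25,-127,-2 344:25,-132,1
265 320:-9,-84,3 322:-4,-88,-2 324:-4,-92,0 326:-1,-96,-1 328:4,-100,-4 330:5,-105,-3 332:6,-109,-2 334:6,-114,1 336:9,-118,-0 338:-8,-126,26 340:13,-127,1 342:15,-131,-0 344:16,-135,1
268 320:-15,-87,-1 322:-13,-91,-1 324:-11,-95,-0 326:-10,-100,0 328:-7,-104,-0 330:-6,-108,1 332:-3,-112,-1 334:-0,-116,-1 336:1,-121,-0 338:0,-126,4 340:6,-129,-2 342:6,-134,1 344:11,-137,-4
[[ 0.005  0.945  0.326]
 [-0.009  0.326 -0.945]
 [-1.     0.002  0.01 ]]
```

View pics/s9zz.png

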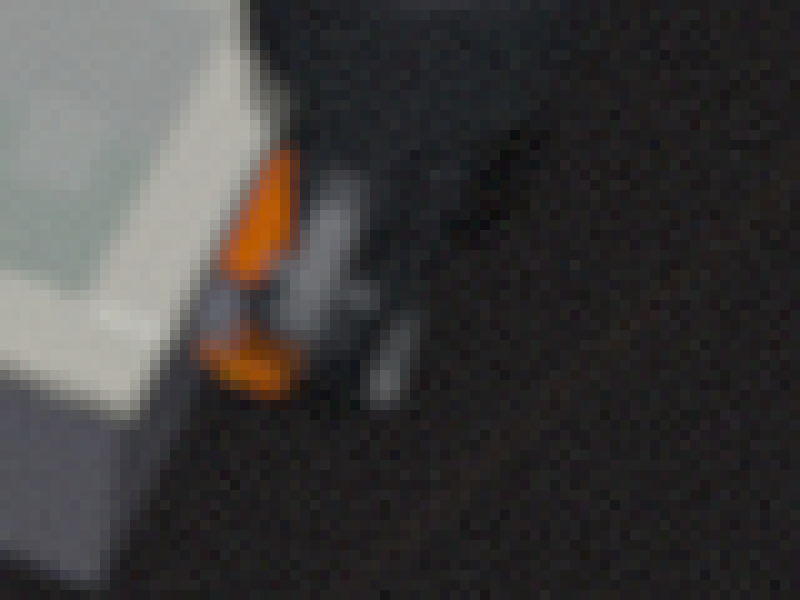

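```bash
python3 gap.py side4 | tail -40
```

```text
126 [ 542.8 -442.6  139.4]
    144 [ 521.2 -514.6  122.2]
[245. 215.] 231
    204 [ 90.9 162.8  -4.1]
    206 [ 16.6 124.   83.6]
    208 [ 18.5 122.8  76.2]
    210 [ 11.5 118.9  78.3]
    212 [  5.4 115.9  77.7]
    214 [ -0.4 115.7  78.3]
    216 [ -6.6 113.3  78.5]
    218 [-14.5 110.8  79.5]
    220 [-18.7 108.8  78. ]
    222 [-21.4 102.4  77.7]
    224 [ 34.2 118.3  -1.1]
[333. 243.] 348
    233 [ 1.062e+02 -9.640e+01 -1.000e-01]
    235 [ 91.3 -86.3   0.6]
    237 [  15.9 -101.8   87.8]
    239 [   9.8 -104.1   89.7]
    241 [   4.  -103.2   88.3]
    243 [  -3.1 -103.7   87.7]
    245 [  -8.3 -105.2   89.5]
    247 [ -14.9 -105.1   88.9]
    249 [ -20.4 -105.1   87.7]
    251 [ -21.8 -110.5   87.2]
    253 [  10.6 -114.4   41.8]
[262. 268.] 9
    266 [-68.3  35.7   0.5]
    267 [-71.4  35.6   0.5]
    268 [-75.2  36.2   0. ]
    269 [-87.4  28.1  17.7]
[279. 272.] 48
    269 [-123.8  -26.3   99.2]
    270 [-113.9  -22.4   80.3]
    271 [-94.1 -15.7  47.7]
    272 [-96.8 -16.8  48. ]
    273 [-100.5  -17.2   47.4]
    274 [-103.8  -17.    48.7]
    275 [-76.9  -9.7   1.2]
    276 [-76.3 -10.3  -1. ]
```

The lip and jaw positions agree with the closed angle. As an extra check I'll push slightly more, still well below 40 N, and see whether anything gives.

Request:
play_rows:
  deltas:
    - {"wx": 0, "wy": 0, "wz": 0, "x": -0.5, "y": 1.5, "z": 0, "fingers": 1}
    - {"wx": 0, "wy": 0, "wz": 0, "x": -0.5, "y": 1.5, "z": 0, "fingers": 1}

```text
time: 26.12
tool_pos: [0.6339, -0.1504, 0.049]
tcp_rot: [0.955, 1.336, -0.964]
wrist_force: [5.8, -24.6, -9.0]
width: -0.004
```

Request:
play_rows:
  deltas:
    - {"wx": 0, "wy": 0, "wz": 0, "x": -0.3, "y": 1, "z": 0, "fingers": 1}
    - {"wx": 0, "wy": 0, "wz": 0, "x": -0.3, "y": 1, "z": 0, "fingers": 1}

```text
time: 26.38
tool_pos: [0.6338, -0.1503, 0.0491]
tcp_rot: [0.954, 1.335, -0.964]
wrist_force: [4.7, -26.6, -9.3]
width: -0.003
```

Request:
play_rows:
  deltas:
    - {"wx": 0, "wy": 0, "wz": 0, "x": 3, "y": -10, "z": 0, "fingers": 1}
    - {"wx": 0, "wy": 0, "wz": 0, "x": 10, "y": -30, "z": 0, "fingers": 1}
    - {"wx": 0, "wy": 0, "wz": 0, "x": 10, "y": -30, "z": 60, "fingers": 1}
    - {"wx": 0, "wy": 0, "wz": 0, "x": 10, "y": -30, "z": 120, "fingers": 1}
    - {"wx": 0, "wy": 0, "wz": 0, "x": 10, "y": -30, "z": 180, "fingers": 1}
    - {"wx": 0, "wy": 0, "wz": 0, "x": 10, "y": -30, "z": 200, "fingers": 1}
    - {"wx": 0, "wy": 0, "wz": 0, "x": 10, "y": -30, "z": 200, "fingers": 1}

```text
time: 27.25
tool_pos: [0.6425, -0.1722, 0.2505]
tcp_rot: [0.963, 1.344, -0.96]
wrist_force: [-0.2, -0.3, -0.2]
width: -0.001
```

```bash
python3 - <<'E'
from h import *
for n in ['side','wrist','scene']:
    c=grab(n,n+'10');s=c['state'];print(s['time'],s['tool_pos'],s['wrist_force'],s['q'].round(2))
c=load('side10');big=cv2.resize(c['frame'][190:310,210:370],None,fx=5,fy=5,interpolation=cv2.INTER_CUBIC);cv2.imwrite('pics/side10z.png',big[:,:,::-1])
print(c['K'],np.linalg.inv(c['view'])[:3,3]);c=load('wrist10');print(c['tool_from_camera'].round(3),c['K'])
E
python3 gap.py side10 | tail -40; python3 gap.py wrist10
```

```text
27.25 [ 0.64245005 -0.17223277  0.25054327] [-0.18944577 -0.28312025 -0.19243878] [-0.3   0.24  1.63  0.    1.26 -0.63]
27.3 [ 0.64112124 -0.17187097  0.24778271] [-0.15199996 -0.86955672 -0.21887735] [-0.3   0.25  1.64  0.    1.26 -0.63]
27.35 [ 0.6402264  -0.17161935  0.24596391] [-0.41430633  0.06098549  0.05437959] [-0.3   0.25  1.64  0.    1.26 -0.63]
[[539.16214837   0.         271.16976312]
 [  0.         539.16214837 214.11270867]
 [  0.           0.           1.        ]] [-0.00552607 -0.53798088  1.03825697]
[[-0.    -0.312  0.95  -0.12 ]
 [ 1.    -0.001 -0.    -0.001]
 [ 0.001  0.95   0.312 -0.082]
 [ 0.     0.     0.     1.   ]] [[302.43660541   0.         278.79932054]
 [  0.         302.43660541 207.54926609]
 [  0.           0.           1.        ]]
    48 [ 649.  -139.4  221.9]
[496. 109.] 1707
    72 [ 648.7 -156.1  149.9]
    81 [ 637.2 -181.2  134.1]
    90 [ 617.8 -236.6  135.8]
    99 [ 596.7 -289.9  136.7]
    108 [ 582.2 -341.7  133.1]
    117 [ 561.2 -393.7  136.7]
    126 [ 546.  -440.3  137.8]
    135 [ 531.8 -486.   134.4]
    144 [ 519.7 -513.4  122.5]
[2
[... 628 characters left out ...]
8  -2.1  74.4]
    260 [-81.9  -1.7  62.5]
    263 [-82.3  -1.4  52.9]
    266 [-83.4   2.1  41.9]
    269 [-88.1  -5.9  40.6]
    272 [-90.8 -15.8  38.3]
tcp [np.float64(-0.254785854485802), np.float64(-137.3257354389135)]
[190.  39.] 814
    8 [-95.5  44.9   0.5]
    16 [-75.8  18.1  77.6]
    24 [-75.8  12.3  76.9]
    32 [-75.8   6.3  77.2]
    40 [-76.    0.3  76.9]
    48 [-76.1  -5.9  77. ]
    56 [-75.8 -12.1  77. ]
    64 [-76.  -18.5  77.4]
[280. 147.] 722
    140 [  0.4 -84.3  76.1]
    142 [  0.4 -86.1  76.5]
    144 [  0.4 -88.   76.1]
    146 [ -0.5 -89.9  76.5]
    148 [  0.4 -91.8  76.4]
    150 [ -0.  -98.3  40.7]
    152 [  -0.  -100.4   40. ]
    154 [   0.5 -102.6   40.6]
```

View pics/side10z.png

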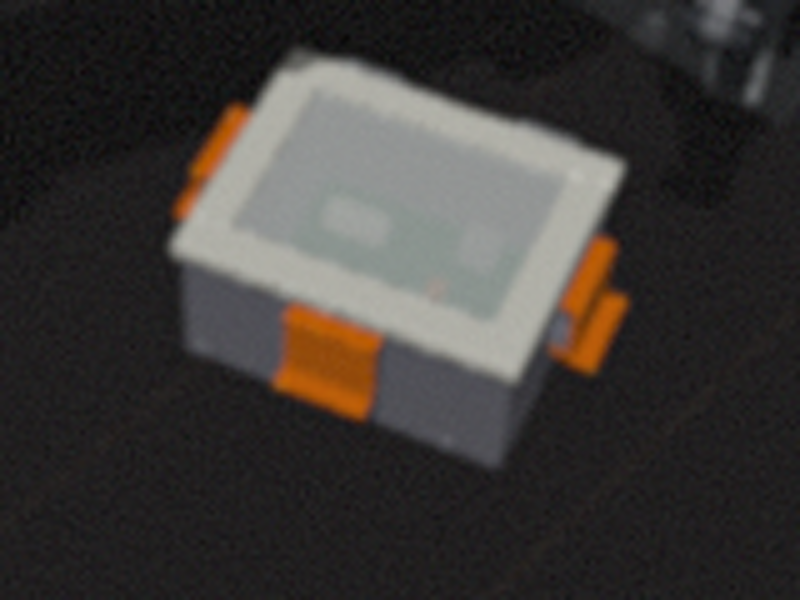

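View pics/wrist10.png

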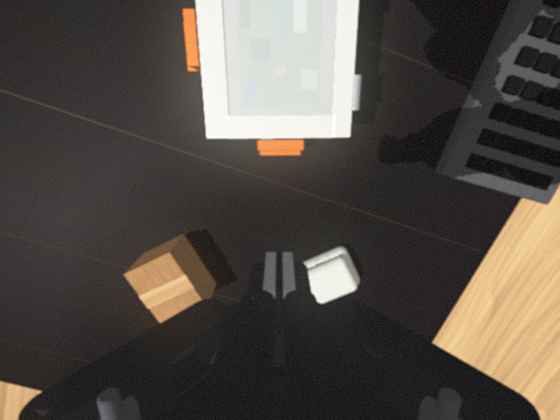

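All three clips lie against the walls: front (330,360), left (210,160) and right (590,310) in the zoomed view. The right clip's lip sticks out about 10.5 mm past the flap's top edge, so its angle is about 0. One last check that the loose objects haven't moved, then I'll hand in.

```bash
python3 - <<'E'
from h import *
for cam,boxes in [('scene',{'mug':(300,120,345,180),'carton':(90,255,148,312),'mouse':(143,325,208,372)}),('side',{'mug':(145,178,200,232),'carton':(352,310,410,360),'mouse':(385,250,428,298)})]:
    a=load(cam+'0')['frame'];b=load(cam+'10')['frame']
    for k,(x0,y0,x1,y1) in boxes.items():
        p=[np.float32(cv2.cvtColor(i[y0:y1,x0:x1],cv2.COLOR_RGB2GRAY)) for i in (a,b)]
        print(cam,k,'shift px',np.round(cv2.phaseCorrelate(*p),2))
E
python3 -c "
from workcell import finish_job
print(finish_job())"
```

```text
the job is handed in; nothing more can be done
NoneTraceback (most recent call last):
  File "<stdin>", line 6, in <module>
    return _wrapfunc(a, 'round', decimals=decimals, out=out)
    return _wrapit(obj, method, *args, **kwds)
    conv = _array_converter(obj)
ValueError: setting an array element with a sequence. The requested array has an inhomogeneous shape after 1 dimensions. The detected shape was (2,) + inhomogeneous part.
```

```bash
python3 - <<'E'
from h import *
for cam,boxes in [('scene',{'mug':(300,120,345,180),'carton':(90,255,148,312),'mouse':(143,325,208,372)}),('side',{'mug':(145,178,200,232),'carton':(352,310,410,360),'mouse':(385,250,428,298)})]:
    a=load(cam+'0')['frame'];b=load(cam+'10')['frame']
    for k,(x0,y0,x1,y1) in boxes.items():
        p=[np.float32(cv2.cvtColor(np.ascontiguousarray(i[y0:y1,x0:x1]),cv2.COLOR_RGB2GRAY)) for i in (a,b)]
        print(cam,k,cv2.phaseCorrelate(*p))
E
```

```text
scene mug ((0.6702406554016171, 0.5866699301539882), 0.4824044637326841)
scene carton ((-0.02904343411908883, -0.02024705384413039), 0.9877411855591668)
scene mouse ((-0.04297245874605693, -0.025799229453724593), 0.9816551626556449)
side mug ((0.21464431755434177, 0.20974264237877804), 0.987704003887412)
side carton ((0.12339649738957092, 0.20051167054611696), 1.0269221375783284)
side mouse ((0.5207846964149212, -0.11316492139412304), 1.0773188334924204)
```

I shut the lid, then folded the front, left and right clips down in that order, and handed the job in at about 27 s of the 61 s allowed. In the last pictures, with the robot clear, all three clips lie flat against the walls, but I never felt a separate snap.

- **Lid:** I pressed it to a hard stop at about 18 N. The fingertip height of 80 mm matches a shut lid, and the pictures show it flat.
- **Clips:** each one ended on a stiff stop and stayed down after I backed away. Peak readings were about 23 N front, 21 N left and 29 N right. The measured angles are close to 0, good to a few hundredths of a radian.
- **Rib not felt:** readings stayed under about 4 N until the final stop, so I saw no 13 N bump from the rib on any clip. I judge them latched because each took more than 13 N at that stop and reads as fully closed.
- **Mouse, mug and box:** comparing first and last pictures shows shifts of about half a pixel or less. The exception is the mug in the scene view, a weak match at 0.9 pixel in changed shadow; the side view gives 0.3. The arm never came near it. This check crashed on its first run, so the job was handed in before I had its result. I ran it afterwards on the saved pictures.

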